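# Pack the foam slab, shut the transport case and snap its draw latch

## Task

Lay the loose black foam slab flat on the bed inside the grey transport case, let go of it, and then push the lid fully shut. Lift the latch's loop by its red tab over the lip of the keeper on the lid so that the bar lies behind it, then push the lever down against the front of the case until it snaps over centre and clamps the lid. Leave the bottles, jars, pot and tape where they stand.

Things in the scene. Friction and masses are not known exactly. Their poses are not given: they have to be found in the camera images.
- slab_center (a point): Centre of the loose black foam slab to be packed: a flat firm block 60 x 100 x 22 mm, 30 g, lying flat on the table to the right of the case, near or far. x across its 60 mm width, y along its 100 mm length, z up. At the start its length lies within 0.45 rad of the world y axis.
- case_bed (a point): Middle of the foam bed's upper face in the grey transport case, 75 mm over the table. x from the front (latch) side to the hinge side, z up. The front faces the robot's right and a little towards it (x points 0.75 to 1.5 rad left of the world's x). Case fixed; outside 140 (x) x 142 (y) mm, 138 high with lid shut; inside 124 (x) x 126 (y); rim 37 mm above the bed. A small white dish is set into the bed, flush.
- lid (a joint): Lid angle, rad: 0 shut, positive open (at most 1.8). The hinge is stiff: the lid stays where it is left (about 0.22 N m to move it) and must be pushed down all the way.
- lid_hinge (a point): Middle of the lid's hinge line at the back of the case, 70 mm behind the case's middle (along the case's x) and 112 mm above the table; the hinge axis is the case's y. The point turns with the lid.
- lid_edge (a point): Middle of the lid's free edge, on its outer (top) face; shut, it is 138 mm above the table above the case's latch side. The lid is 140 mm long from the hinge line to this edge, 142 mm wide, 26 mm thick; the outer face lies 26 mm above the hinge line when shut.
- keeper_seat (a point): Axis of the loop bar when seated in the keeper: steel hook 24 mm wide on the lid's front, a trough open at the top, 14 mm from the lid's front to an upturned lip 4 mm thick, top 4 mm above this point (the bar passes over it at 8 mm or more). Lid shut: 131 mm over the table, 10 mm before the case front, lid top 7 mm higher; axes as the case. Turns with the lid.
- latch_pivot (a point): Axis on which the latch lever turns (the case's y), 20 mm in front of the middle of the case's front face, 85 mm above the table; axes as the case.
- latch_lever (a joint): Lever angle, rad: 0 clamped, hanging straight down along the case front (stop at -0.03); 1.57 straight out from the case front, more is up. Light friction (0.02 N m), stays where left. With the loop hooked, pushing it down draws the loop tight (about 3 N near its end); dead centre is at about 0.2, below that it snaps to 0 by itself and stays.
- lever_press (a point): Outer face of the steel latch lever (26 mm wide, 6 thick, reaching 72 mm from its pivot, red stripe), 56 mm from the pivot; the face looks up when the lever sticks out and away from the case when it hangs down. x is the inward normal of this face, z along the lever to the pivot.
- loop_swing (a joint): Angle of the loop on the lever, rad. Lean of the loop outwards from the case, from vertical = this value minus the lever angle. Light friction (0.012 N m), stays where left. The loop turns on an axis 18 mm along the lever from the lever's pivot.
- loop_stretch (a joint): Spring stretch of the loop, m: 0 slack, about 0.002 when clamped (8000 N/m).
- loop_bar (a point): Middle of the loop's cross bar (steel, 8 mm thick, 44 mm wide, with a side leg at each end), the part that goes behind the keeper's lip; 62 mm from the loop's axis on the lever. z points along the loop away from the lever; y along the bar.
- loop_tab (a point): Grip point on the loop's red finger tab, 30 mm from the bar's axis. The tab is 24 mm wide (along y), 8 mm thick, reaches 44 mm from the bar's axis and is bent 0.65 rad outwards from the loop's own z: at the start it leans 0.45 to 0.85 rad from vertical, away from the case. Best pinched on its two narrow sides, from above and tilted.
- masking_tape: Roll of masking tape lying flat, 104 mm across, 25 mm high, bystander; origin at its underside. (Also: a magnifier lamp hangs left of the robot, 0.32 to 0.56 m above the table: keep the arm off it.)
- solvent_bottle_a: Larger brown bottle with black cap, 38 x 38 x 78 mm, bystander; origin at its underside.
- solvent_bottle_b: Smaller brown bottle with black cap, 33 x 33 x 68 mm, bystander; origin at its underside.
- gel_pot: White jar with red cap, 48 x 48 x 52 mm, bystander; origin at its underside.
- resin_bottle: White jar with blue cap, 42 x 42 x 64 mm, bystander; origin at its underside.
- cotton_pot: Open white pot, 68 x 68 x 55 mm, bystander; origin at its underside.

How it is judged (in metres and radians):
On the way, in this order (a step that is already met when the one before it is completed fails the run):
1. the foam slab lies flat on the bed inside the case, let go, with the lid still open (x of slab_center in the frame of case_bed between -0.034 and 0.034 m and y of slab_center in the frame of case_bed between -0.036 and 0.036 m and z of slab_center in the frame of case_bed between 0.006 and 0.016 m and angle between slab_center's own z axis and vertical below 0.1 rad and value of joint lid above 0.3 rad and contact force between the fingers and foam_slab below 0.1 N), for 0.2 s.
2. the lid is fully shut over it (x of slab_center in the frame of case_bed between -0.034 and 0.034 m and y of slab_center in the frame of case_bed between -0.036 and 0.036 m and z of slab_center in the frame of case_bed between 0.006 and 0.016 m and angle between slab_center's own z axis and vertical below 0.1 rad and value of joint lid below 0.03 rad), for 0.2 s.
3. the loop's bar lies behind the keeper's lip (value of joint lid below 0.03 rad and x of loop_bar in the frame of keeper_seat between -0.005 and 0.01 m and z of loop_bar in the frame of keeper_seat between -0.004 and 0.005 m), for 0.2 s.
At the end, for the whole second after the job is handed in: Slab flat on the bed (within 34 mm of the middle in x, 36 mm in y, tilt under 0.1 rad); lid within 0.03 rad of shut; bar behind the lip (-5 to 10 mm in x, -4 to 5 mm in z from its seat); lever within 0.06 rad of straight down, still, loop stretched over 1 mm (all of step 3 and x of slab_center in the frame of case_bed between -0.034 and 0.034 m and y of slab_center in the frame of case_bed between -0.036 and 0.036 m and z of slab_center in the frame of case_bed between 0.006 and 0.016 m and angle between slab_center's own z axis and vertical below 0.1 rad and value of joint latch_lever below 0.06 rad and value of joint loop_stretch above 0.001 m and velocity of joint latch_lever below 0.05 rad/s); the robot touches nothing.
It fails at once if a bystander (bottle, jar, pot, tape) is shoved more than 30 mm or tipped (distance of any of masking_tape, solvent_bottle_a, gel_pot, solvent_bottle_b, cotton_pot, resin_bottle from where it was at the start of the episode above 0.03 m or angle between any of masking_tape, solvent_bottle_a, gel_pot, solvent_bottle_b, cotton_pot, resin_bottle's own z axis and vertical above 0.5 rad).
It also fails if it takes over 72 s, if anything falls off the work surface, if the arm or the gripper's body presses on something with over 40 N, if the wrist force passes 120 N, or if a joint passes its speed limit or range.

## Robot

A 7-joint arm with a two-finger parallel gripper is mounted at the origin on the work surface; the furniture and walls round the work are solid. World frame = base frame: x ahead of the robot, y to its left, z up, the work surface at z = 0. Lengths are in m, angles in degrees, forces in N, time in s.
With the tool pointing down it reaches from about 0.425 to 0.825 m from the base axis. Payload 3.6 kg.
Tool frame: the origin (TCP) lies midway between the tips of the shut fingers; the grasp point (between the pads) lies 19 mm behind it; z points along the fingers, y is the line along which they close (so a half turn about z gives the same grasp; the last joint's range is limited). The gripper opens to 93 mm and grips with 3 to 60 N. Pads are 15 mm wide; open, the fingers measure 128 mm over their backs; the gripper's body (75 mm by 188 mm) begins 65 mm behind the grasp point.
Start: joints at [-69.414, 35.231, -0.722, 81.555, 0.464, 63.22, -2.315], TCP at [0.245, 0.602, 0.219] pointing down, gripper open.
Joint ranges: [-178.69, 178.69], [-17.37, 117.87], [-77.05, 75.6], [15.02, 138.74], [-78.02, 258.01], [0.78, 113.62], [-162.83, 162.83]. Speed limits (degrees/s): [159.86, 159.86, 180, 180, 180, 180, 180].

## Interface

Orientations are given as [roll, pitch, yaw] about the fixed x, y, z axes, in that order (R = Rz(yaw) Ry(pitch) Rx(roll)).
In Python, from rig import manip, viewer gives the robot as it stands.
- The arm moves only by the tool jog_arm, never from a script. Its argument "moves" is a list of rows, each a list of 4 numbers: the shift along the tool's x, y, z in cm, then the turn about the tool's z in rad. A call has 1 to 12 rows; each row is the pose to reach, as a shift and turn from the pose commanded when the call began, along the tool's axes at that moment; what a row does not reach only later rows make up. A row lasts 1/10 s, in which the tool goes at most 50 mm and 8.59 degrees, less where a joint would pass 70% of its speed; a pose out of reach is approached as far as the arm can. A call with a gripper value outside its range is refused whole. "claw" is the gripper command: -1 is fully open, 1 is shut, values between are in proportion, set as the call begins (left out, the last holds). The fingers move at their own pace and stop on an object; "newtons" is the grip in N (left out, the last holds). Time passes only in rows, so rows that repeat a pose let the fingers close. It gives the time, the measured TCP pose, the force, the opening and the grip force at its end, in the units of the state.
- manip.sense(): the state, without advancing time (a new reading comes with each control period).
- viewer.capture(name): name is "scene" or "top" or "wrist"; returns the picture (400x640x3 uint8, red, green, blue); there is no depth.
- viewer.calibration(name): a dict with "vfov" (degrees; the focal length in pixels is half the picture's height over the tangent of half this angle, whatever the lens; pixels are square), "cx", "cy" (the principal point, pixels), "D" ([k1, k2, p1, p2, k3] as OpenCV has them; the pictures are not rectified), "R" (3x3) and "t" (3): a world point X has camera coordinates R X + t. Camera axes: x right, y down, z forward; pixel columns grow to the right and rows downward; lengths in m; the calibration is good to about 2 mm. A picture is of the moment at which its call begins: read the wrist's pose just before it. calibration takes no time and is no camera call; for the wrist camera it gives the pose at the moment of the call.
- manip.close_job(): hands the job in; it is judged then, once.
The state is a dict: "time_s": time; "joints": joint angles; "qd": joint speeds; "effort": joint torques, N m; "eef_pos": TCP position; "tool_rot": TCP orientation; "force": force on the tool from outside, world axes, zero at the start; "torque": the same for the moment, N m; "width": finger opening in m; "grasp_force": force on a finger pad.
Only numpy, scipy, OpenCV 4.12 (cv2) and the standard library are available. Lean on these libraries where they do the work, as an engineer would, in place of code of your own. Each camera call takes 0.05 s, during which the arm holds its last target. There are 200 camera calls.

## Working session

There is one attempt and no reset: what is moved stays moved. The work goes in short steps, Python scripts to look and compute and a tool call to move; the robot and the scene stay as the last step left them, time stands still between calls to the robot, and variables do not carry over. Pictures are saved under pics/ and viewed, at most 10 in all, crops included, and the job is handed in when it is done.

Besides the shell and the picture viewer there is one more tool, called after ">>>" in YAML: its name, and indented under it one key for each argument. jog_arm: Moves the arm, as the interface text tells. Its arguments: {"type":"object","properties":{"moves":{"type":"array","items":{"type":"array","items":{"type":"number"}}},"claw":{"type":"number"},"newtons":{"type":"number"}},"required":["moves"]}

```bash
ls; mkdir -p pics; python3 - <<'E'
from rig import manip, viewer
import cv2
s=manip.sense(); print(s)
for n in ("scene","top","wrist"):
    c=viewer.calibration(n); print(n,c)
    cv2.imwrite(f"pics/{n}0.png",viewer.capture(n)[:,:,::-1])
E
```

```text
pics
{'time_s': 0.0, 'joints': array([-69.41550602,  35.28719911,  -0.72308681,  81.63947401,
         0.46354432,  63.21924204,  -2.31420546]), 'qd': array([-0.0455857 ,  0.1029659 ,  0.15037129,  0.00779769,  0.06382143,
       -0.10022695, -0.00923185]), 'effort': array([-1.26868440e-04, -4.58926034e+01,  2.08755042e-01, -1.65751505e+01,
       -6.10556267e-02,  2.03450688e-02,  2.39395067e-04]), 'eef_pos': array([0.24426888, 0.60151411, 0.21751508]), 'tool_rot': array([-1.79856948e+02,  1.37525454e-03,  1.57901449e+02]), 'force': array([-0.29480089, -0.1127325 , -0.6026894 ]), 'torque': array([ 0.02191708,  0.07058869, -0.02530597]), 'grasp_force': 0.0, 'width': 0.09277129317933862}
scene {'vfov': 49.73503799081779, 'cx': 318.1974966056062, 'cy': 196.55289406445965, 'D': array([0.01239926, 0.        , 0.        , 0.        , 0.        ]), 'R': array([[ 0.45531034, -0.89021559,  0.01444626],
       [-0.61372377, -0.3255678 , -0.71926958],
       [ 0.64500824,  0.31862487, -0.69458086]]), 't': array([-0.21275656,  0.4337678 ,  0.80622976])}
top {'vfov': 54.442906054346516, 'cx': 321.1438844796098, 'cy': 200.95183047294128, 'D': array([-0.00924678,  0.        ,  0.        ,  0.        ,  0.        ]), 'R': array([[-0.01536214, -0.99976109, -0.01554906],
       [-0.98306861,  0.01794181, -0.18235733],
       [ 0.18259274,  0.01248439, -0.98310937]]), 't': array([0.04974032, 0.57230655, 1.06702373])}
wrist {'vfov': 62.08006676793986, 'cx': 323.6702602305643, 'cy': 207.71293252999334, 'D': array([-0.01796009,  0.        ,  0.        ,  0.        ,  0.        ]), 'R': array([[ 0.37676985,  0.9263035 , -0.00251343],
       [ 0.88401882, -0.35875761,  0.29967267],
       [ 0.27668613, -0.11512955, -0.95403877]]), 't': array([-0.64889056, -0.0347939 ,  0.39309863])}
```

View pics/scene0.png

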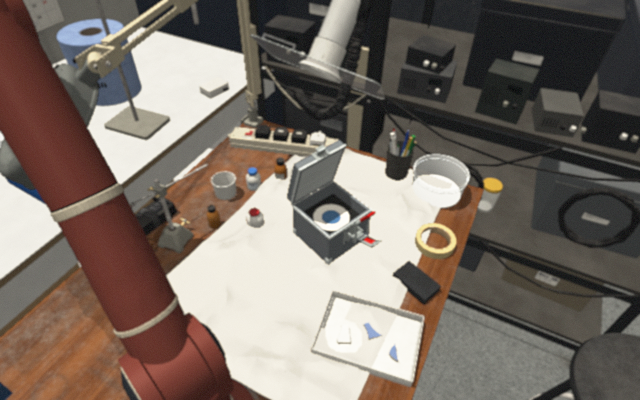

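View pics/top0.png

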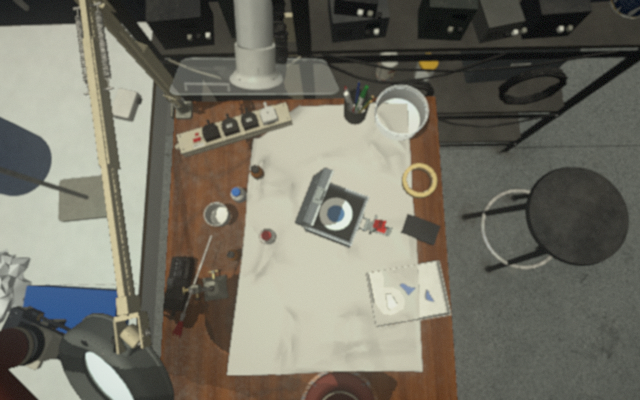

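The case is at about (335,208) in the top view. The slab is at (420,229), the tape at (420,180), and the tray with small parts at (410,293). The latch sticks out to the right at (375,227). I'll zoom in on both views.

```bash
python3 - <<'E'
import cv2,numpy as np
t=cv2.imread("pics/top0.png")[155:255,290:450]; s=cv2.imread("pics/scene0.png")[135:305,275:445]
t=cv2.resize(t,None,fx=5,fy=5,interpolation=3)
cv2.imwrite("pics/tz.png",t); cv2.imwrite("pics/sz.png",cv2.resize(s,None,fx=3.5,fy=3.5,interpolation=3))
E
```

```text
(no output)
```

View pics/tz.png

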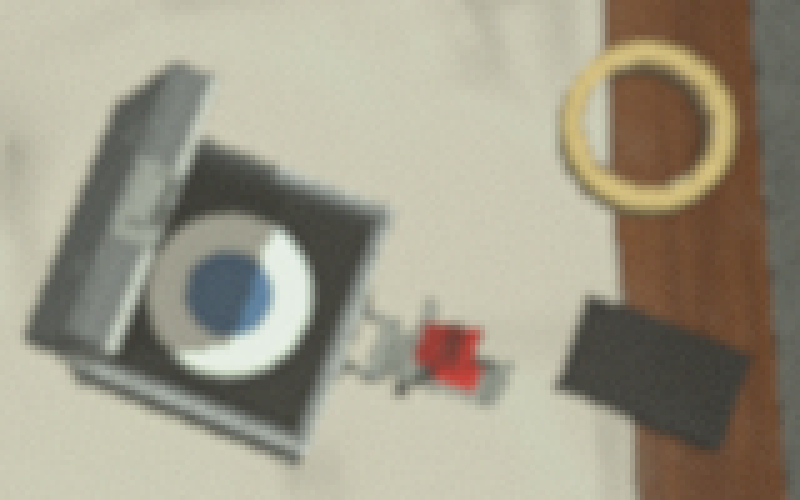

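View pics/sz.png

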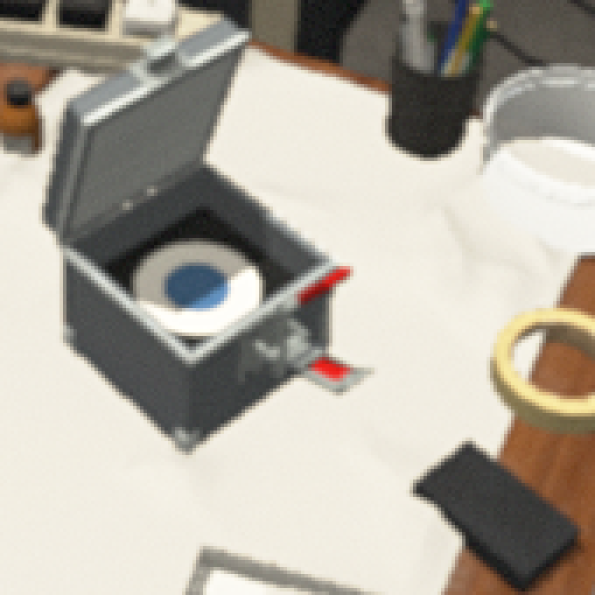

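```bash
cat > h.py <<'E'
import numpy as np, cv2
from rig import manip, viewer
from scipy.optimize import least_squares
from scipy.spatial.transform import Rotation as Ro
H=400
def K(c):
    f=H/2/np.tan(np.radians(c["vfov"]/2)); return np.array([[f,0,c["cx"]],[0,f,c["cy"]],[0,0,1.]])
def proj(c,X):
    return cv2.projectPoints(np.atleast_2d(X).astype(float),cv2.Rodrigues(c["R"])[0],c["t"],K(c),c["D"])[0][:,0]
def ray(c,px):
    u=cv2.undistortPoints(np.float64(px).reshape(-1,1,2),K(c),c["D"])[:,0]
    d=np.c_[u,np.ones(len(u))]@c["R"]; return -c["R"].T@c["t"],d
def onz(c,px,z):
    o,d=ray(c,px); return o+d*((z-o[2])/d[:,2])[:,None]
def case2w(p,X):
    X=np.atleast_2d(X); c,s=np.cos(p[2]),np.sin(p[2])
    return np.c_[p[0]+c*X[:,0]-s*X[:,1],p[1]+s*X[:,0]+c*X[:,1],X[:,2]]
def lidpt(th,a,y,n): # a along from hinge, n outward
    return [.07-a*np.cos(th)+n*np.sin(th),y,.112+a*np.sin(th)+n*np.cos(th)]
E
cat > fit.py <<'E'
from h import *
ct,cs=viewer.calibration("top"),viewer.calibration("scene")
T=lambda l:np.array(l)/5+[290,155]-.4
S=lambda l:np.array(l)/3.5+[275,135]-.36
rim=lambda i:[[-.07,-.071,.112],[-.07,.071,.112],[.07,.071,.112]][i]
tp=T([(388,207),(297,460),(78,372)]); sp=S([(335,265),(190,355),(65,250)])
lid=S([(72,98),(222,17),(80,120),(248,40)])
def lp(th): return [lidpt(th,.14,.071,.026),lidpt(th,.14,-.071,.026),lidpt(th,.14,.071,0),lidpt(th,.14,-.071,0)]
def res(p):
    R=case2w(p,[rim(i) for i in range(3)])
    return np.r_[(proj(ct,R)-tp).ravel(),(proj(cs,R)-sp).ravel(),(proj(cs,case2w(p,lp(p[3])))-lid).ravel()]
r=least_squares(res,[.6,-.05,1.2,1.4],loss="soft_l1")
print(r.x,res(r.x).round(1))
print("lid top",T([0,0]),(proj(ct,case2w(r.x,lp(r.x[3])))-[290,155]+.4)*5)
sl=T([(590,297),(750,352),(720,448),(560,388)]); w=onz(ct,sl,.022); print("slab",w.round(4),w.mean(0))
for a in ((0,1),(3,2),(0,3),(1,2)): print(np.linalg.norm(w[a[0]]-w[a[1]]),np.degrees(np.arctan2(*(w[a[1]]-w[a[0]])[1::-1])))
s2=S([(470,443),(578,533),(520,588),(415,485)]);print(onz(cs,s2,.022).mean(0))
print("tape",onz(ct,T([(650,127)]),.025))
E
python3 fit.py
```

```text
[ 5.31651891e-01 -1.04084730e-03  1.18588432e+00  1.32266012e+00] [ 2.3  0.8  2.3 -1.  -2.6 -2.2  1.  -0.5 -0.4  2.  -2.2 -0.8 -3.5  0.3
 -0.  -0.7  1.3  1.8 -0.4 -0.2]
lid top [289.6 154.6] [[ 64.13845897 332.50646141]
 [173.58418572  57.79105478]
 [114.89019501 353.46117031]
 [222.56873227  79.47071128]]
slab [[ 0.5353 -0.2126  0.022 ]
 [ 0.5012 -0.3039  0.022 ]
 [ 0.4457 -0.2827  0.022 ]
 [ 0.4821 -0.1922  0.022 ]] [ 0.49105217 -0.24785186  0.022     ]
0.09746192210813621 -110.46196730436967
0.09751615596968632 -111.88758344060322
0.05695945678958952 159.02345963506397
0.05938527759429383 159.06768387467594
[ 0.48843447 -0.24980664  0.022     ]
tape [[ 0.63628162 -0.25326459  0.025     ]]
```

```bash
python3 - <<'E'
from h import *
ct,cs,cw=[viewer.calibration(n) for n in("top","scene","wrist")]
for z in(.35,.5): print(z,onz(ct,[(110,365),(150,360),(65,340),(110,320),(165,395),(30,325)],z).round(2).tolist())
s=manip.sense();R=Ro.from_euler("xyz",s["tool_rot"],degrees=True).as_matrix()
print("cam in tool",R.T@(-cw["R"].T@cw["t"]-s["eef_pos"]), "axes",(R.T@cw["R"].T).round(2))
print(R.round(2), proj(ct,[s["eef_pos"]]),proj(cs,[s["eef_pos"],[0.2446,.6,.4]]))
E
```

```text
0.35 [[0.2, 0.46, 0.35], [0.2, 0.38, 0.35], [0.24, 0.55, 0.35], [0.28, 0.47, 0.35], [0.14, 0.35, 0.35], [0.27, 0.63, 0.35]]
0.5 [[0.23, 0.38, 0.5], [0.24, 0.31, 0.5], [0.27, 0.46, 0.5], [0.3, 0.38, 0.5], [0.18, 0.29, 0.5], [0.29, 0.52, 0.5]]
cam in tool [ 0.08426222  0.00023526 -0.16621933] axes [[-0.   -0.95 -0.3 ]
 [ 1.   -0.   -0.  ]
 [ 0.   -0.3   0.95]]
[[-0.93  0.38 -0.  ]
 [ 0.38  0.93 -0.  ]
 [-0.   -0.   -1.  ]] [[ 82.13499009 330.59255064]] [[ 44.44636165 166.88125256]
 [  6.29576218  97.79374003]]
```

View pics/wrist0.png

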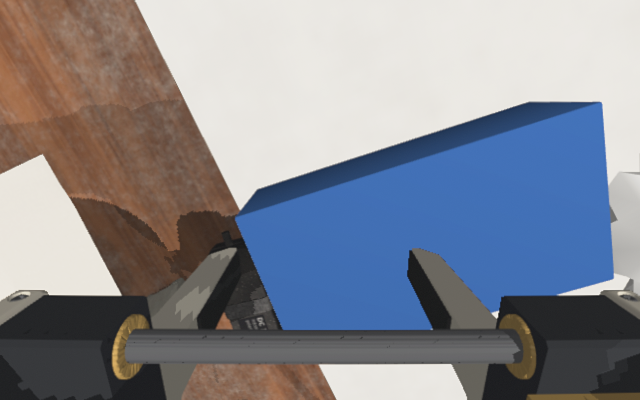

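The wrist view shows a blue box below the gripper and the fingers at the bottom of the frame. Before moving I'll check the lamp next to the arm.

```bash
python3 - <<'E'
from h import *
t=cv2.imread("pics/top0.png")[260:400,0:200]; s=cv2.imread("pics/scene0.png")[0:200,0:200]
cv2.imwrite("pics/lz.png",np.hstack([cv2.resize(t,(400,280)),cv2.resize(s,(400,400))[:280]]) if 0 else np.hstack([cv2.resize(t,(400,280),interpolation=3),cv2.resize(s,(400,400),interpolation=3)[60:340]]))
E
```

```text
(no output)
```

View pics/lz.png

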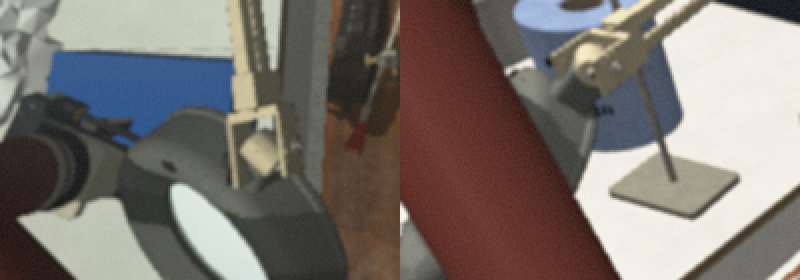

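```bash
python3 - <<'E'
from h import *
ct,cs=[viewer.calibration(n) for n in("top","scene")]
def tri(a,b):
    (o1,d1),(o2,d2)=ray(ct,[a]),ray(cs,[b]); A=np.c_[d1[0],-d2[0]]
    k=np.linalg.lstsq(A,o2-o1,rcond=None)[0]; p,q=o1+k[0]*d1[0],o2+k[1]*d2[0]
    return ((p+q)/2).round(3),np.linalg.norm(p-q)
print(tri((130,332),(97,62)),tri((165,376),(97,105)))
for z in(.32,.4,.45,.5,.56): print(z,onz(ct,[(112,360),(60,335),(172,385),(95,312)],z).round(2).tolist())
E
```

```text
(array([0.283, 0.335, 0.526]), np.float64(0.0027992565763409216)) (array([0.215, 0.283, 0.497]), np.float64(0.01353703387357831))
0.32 [[0.2, 0.47, 0.32], [0.25, 0.58, 0.32], [0.15, 0.34, 0.32], [0.3, 0.51, 0.32]]
0.4 [[0.22, 0.43, 0.4], [0.26, 0.53, 0.4], [0.17, 0.31, 0.4], [0.3, 0.47, 0.4]]
0.45 [[0.23, 0.4, 0.45], [0.27, 0.5, 0.45], [0.18, 0.29, 0.45], [0.31, 0.44, 0.45]]
0.5 [[0.24, 0.38, 0.5], [0.28, 0.46, 0.5], [0.2, 0.28, 0.5], [0.31, 0.41, 0.5]]
0.56 [[0.25, 0.34, 0.56], [0.28, 0.42, 0.56], [0.21, 0.25, 0.56], [0.32, 0.37, 0.56]]
```

```bash
python3 - <<'E'
from h import *
ct,cs=[viewer.calibration(n) for n in("top","scene")]
o,d=ray(cs,[(97,62),(185,5)]); n=np.cross(d[0],d[1])
for px in [(128,325),(121,270),(114,200),(105,120),(95,40),(90,3)]:
    o2,d2=ray(ct,[px]); k=((o-o2)@n)/(d2[0]@n); P=o2+k*d2[0]; print(px,P.round(3),proj(cs,P).round(0))
E
```

```text
(128, 325) [0.292 0.343 0.52 ] [[98. 61.]]
(121, 270) [0.378 0.363 0.515] [[127.  43.]]
(114, 200) [0.496 0.387 0.511] [[161.  20.]]
(105, 120) [0.644 0.42  0.503] [[195.  -2.]]
(95, 40) [0.811 0.46  0.493] [[224. -21.]]
(90, 3) [0.895 0.482 0.487] [[236. -28.]]
```

The lamp's beam runs along x at z≈0.5 between y 0.34 and 0.48. I have to lift over it before sweeping right.

>>> jog_arm:
  moves:
    - [0, 2, -4, 0]
    - [0, 4, -8, 0]
    - [0, 5, -12, 0]
    - [0, 5, -16, 0]
    - [0, 5, -20, 0]
    - [0, 4, -23, 0]
    - [0, 2, -26, 0]
    - [0, 0, -29, 0]
  claw: -1
  newtons: 15

```text
time_s: 0.95
eef_pos: [0.2443, 0.6017, 0.5089]
tool_rot: [-179.9, -0.0, 157.9]
force: [-0.0, 0.3, 0.5]
width: 0.0927
grasp_force: 0.0
```

>>> jog_arm:
  moves:
    - [0, -2, -4, 0]
    - [0, -5, -8, 0]
    - [0, -8, -11, 0]
    - [0, -10, -13, 0]
    - [0, -12, -14, 0]
    - [1, -13, -14, 0.1]

```text
time_s: 1.55
eef_pos: [0.1839, 0.4757, 0.6236]
tool_rot: [178.1, -0.2, 151.9]
force: [0.6, 0.5, -0.0]
width: 0.0932
grasp_force: 0.0
```

```bash
cat >> h.py <<'E'
def rows(wps,s=None):
    s=s or manip.sense(); R=Ro.from_euler("xyz",s["tool_rot"],degrees=True).as_matrix(); R0=Ro.from_euler("xyz",[180,0,s["tool_rot"][2]],degrees=True).as_matrix()
    for w in wps:
        d=R0.T@(np.array(w[:3])-s["eef_pos"])*100; t=np.radians((s["tool_rot"][2]-w[3]+180)%360-180)
        print([round(float(v),1) for v in d]+[round(float(t),2)])
E
python3 - <<'E'
from h import *
a=np.radians(np.linspace(68.9,-27,19)[1:]); y=np.linspace(152,68,13)[1:]
rows([(.51*np.cos(k),.51*np.sin(k),.65,y[min(i,11)]) for i,k in enumerate(a)][:12])
E
```

```text
[-4.7, 0.4, -2.6, 0.12]
[-9.4, 0.3, -2.6, 0.24]
[-14.1, -0.2, -2.6, 0.36]
[-18.8, -1.2, -2.6, 0.49]
[-23.3, -2.6, -2.6, 0.61]
[-27.7, -4.4, -2.6, 0.73]
[-31.9, -6.6, -2.6, 0.85]
[-35.9, -9.2, -2.6, 0.98]
[-39.6, -12.1, -2.6, 1.1]
[-43.0, -15.4, -2.6, 1.22]
[-46.2, -18.9, -2.6, 1.34]
[-48.9, -22.8, -2.6, 1.46]
```

>>> jog_arm:
  moves:
    - [-4.7, 0.4, -2.6, 0.12]
    - [-9.4, 0.3, -2.6, 0.24]
    - [-14.1, -0.2, -2.6, 0.36]
    - [-18.8, -1.2, -2.6, 0.49]
    - [-23.3, -2.6, -2.6, 0.61]
    - [-27.7, -4.4, -2.6, 0.73]
    - [-31.9, -6.6, -2.6, 0.85]
    - [-35.9, -9.2, -2.6, 0.98]
    - [-39.6, -12.1, -2.6, 1.1]
    - [-43.0, -15.4, -2.6, 1.22]
    - [-46.2, -18.9, -2.6, 1.34]
    - [-48.9, -22.8, -2.6, 1.46]

```text
time_s: 2.75
eef_pos: [0.505, 0.0476, 0.6217]
tool_rot: [179.3, -2.1, 68.2]
force: [-0.0, 0.8, 0.1]
width: 0.0927
grasp_force: 0.0
```

```bash
python3 - <<'E'
from h import *
print(manip.sense()["joints"].round(0))
X=[(.52,-.02,.6),(.53,-.06,.55),(.53,-.1,.5),(.53,-.14,.45),(.53,-.17,.4),(.52,-.2,.35),(.51,-.22,.3),(.48,-.235,.25)]
rows([x+(68,) for x in X])
E
```

```text
[ -9.  17.   4.  48.  -3. 114. -28.]
[-5.7, 3.9, 2.2, 0.0]
[-9.1, 6.3, 7.2, 0.0]
[-12.8, 7.8, 12.2, 0.0]
[-16.5, 9.3, 17.2, 0.0]
[-19.3, 10.4, 22.2, 0.0]
[-22.4, 10.6, 27.2, 0.0]
[-24.7, 10.4, 32.2, 0.0]
[-27.2, 8.2, 37.2, 0.0]
```

>>> jog_arm:
  moves:
    - [-4, 3, 4, 0]
    - [-8, 6, 8, 0]
    - [-12, 7.8, 12.2, 0]
    - [-16, 9.3, 16, 0]
    - [-19.3, 10.4, 20, 0]
    - [-22.4, 10.6, 24, 0]
    - [-24.7, 10.4, 28, 0]
    - [-28, 8.2, 32, 0]
    - [-31, 8.2, 36, 0]
    - [-31, 8.2, 37, 0]

```text
time_s: 3.75
eef_pos: [0.4773, -0.2572, 0.246]
tool_rot: [179.1, -2.1, 68.5]
force: [0.6, -1.4, 0.3]
width: 0.0935
grasp_force: 0.0
```

```bash
python3 - <<'E'
from h import *
s=manip.sense(); c=viewer.calibration("wrist"); im=viewer.capture("wrist")
cv2.imwrite("pics/w1.png",im[:,:,::-1]); print(s["joints"].round(0),s["eef_pos"],s["tool_rot"])
print(proj(c,[[.4899,-.2488,.022],[.5353,-.2126,.022]]))
m=((im.max(2)<75)).astype(np.uint8); n,l,st,ce=cv2.connectedComponentsWithStats(m)
for i in range(1,n):
    if st[i,4]>2500: 
        r=cv2.minAreaRect(np.argwhere(l==i)[:,::-1].astype(np.float32)); print(st[i],ce[i]); w=onz(c,cv2.boxPoints(r),.022); print(w.mean(0),w.round(4).tolist())
E
```

```text
[21. 24.  9. 98. -7. 58. 11.] [ 0.47733748 -0.25717763  0.24598179] [179.12528133  -2.11277948  68.45310156]
[[328.46702455 173.34928986]
 [353.60882699 130.10715658]]
[ 305  130   54   82 4079] [330.38882079 170.19955872]
[ 0.4939976 -0.248473   0.022    ] [[0.4458, -0.2815, 0.022], [0.4846, -0.1915, 0.022], [0.5403, -0.2145, 0.022], [0.5052, -0.3064, 0.022]]
[    0   139   640   261 37302] [350.2555627  322.63792826]
[ 0.40935531 -0.40125368  0.022     ] [[0.1072, -0.0981, 0.022], [0.8378, -0.3382, 0.022], [0.8121, -0.7351, 0.022], [-0.1196, -0.4336, 0.022]]
```

View pics/w1.png

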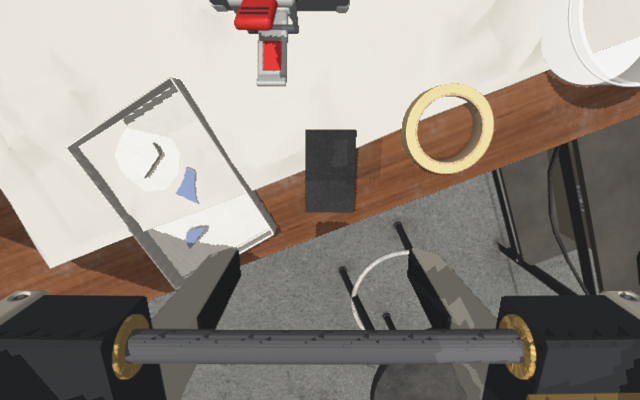

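The wrist view shows the slab at (330,170) and the latch at (270,40), with the lever's red stripe at (272,55) and the tab at (257,12). I'll first open the lid further with an empty gripper, so that there is room for the gripper body and camera.

```bash
python3 - <<'E'
from h import *
p=[.5317,-.001,1.186]
a=[(.485,-.22,.30),(.49,-.18,.31),(.5,-.14,.31),(.505,-.1,.31)]
rows([x+(68.5,) for x in a]+[tuple(case2w(p,[-.05,0,.31])[0])+(68.,)])
E
```

```text
[4.2, -0.1, -6.2, -0.01]
[8.1, -1.1, -7.2, -0.01]
[12.2, -1.7, -7.2, -0.01]
[16.1, -2.7, -7.2, -0.01]
[21.3, -3.9, -7.2, 0.0]
```

>>> jog_arm:
  moves:
    - [3, -0.1, -4, 0]
    - [8, -1, -7, 0]
    - [12, -2, -7, 0]
    - [16, -3, -7, 0]
    - [20, -3.8, -7, 0]
    - [21.3, -3.9, -7, 0]
    - [21.3, -3.9, -7, 0]

```text
time_s: 4.5
eef_pos: [0.5186, -0.0429, 0.3246]
tool_rot: [179.2, -2.2, 68.8]
force: [0.1, -0.2, 0.3]
width: 0.0927
grasp_force: 0.0
```

```bash
python3 - <<'E'
from h import *
s=manip.sense(); c=viewer.calibration("wrist"); im=viewer.capture("wrist")
import pickle; pickle.dump((c,s),open("w2.pkl","wb"))
cv2.imwrite("pics/w2.png",cv2.resize(im[:,:,::-1],(800,500),interpolation=3)); print(s["joints"].round(0),s["eef_pos"],s["tool_rot"])
E
```

```text
[ -0.  18.   5.  94.  -4.  67. -15.] [ 0.51859543 -0.04289895  0.32456182] [179.21207757  -2.18387598  68.81737429]
```

View pics/w2.png

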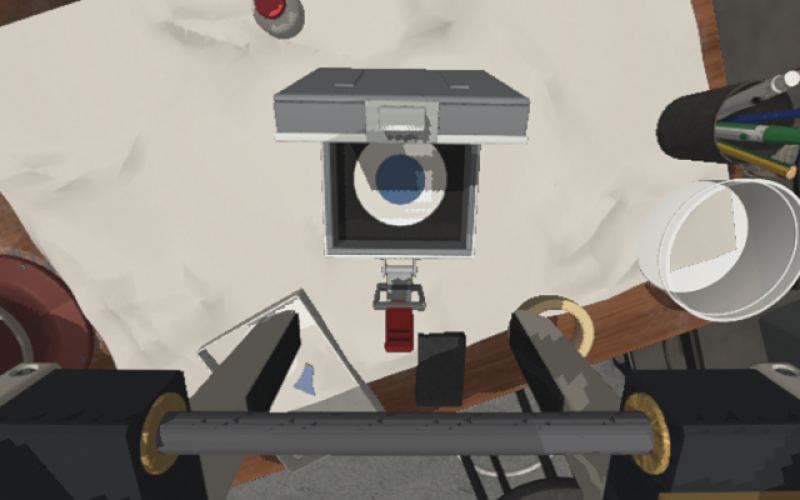

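The view shows the front rim from (324,257) to (478,257), the lid edge at y≈97 (outer) and 140 (inner), the loop bar near (400,303) and the tab end at (399,350). I'll fit all of it jointly.

```bash
sed -i '/^r=least/,$d' fit.py; cat >> fit.py <<'E'
import pickle
c2,s2=pickle.load(open("w2.pkl","rb"))
W=lambda l:np.array(l)/1.25
rp=W([(478,257),(324,257)]); lw=W([(275,97),(528,97),(275,140),(527,142)])
def latch(a,l,off=.004):
    piv=np.array([-.09,0,.085]); lev=np.array([-np.sin(a),0,-np.cos(a)]); ax=piv+.018*lev
    z=np.array([-np.sin(l),0,np.cos(l)]); bar=ax+.062*z; t=np.array([-np.sin(l+.65),0,np.cos(l+.65)])
    return dict(ax=ax,bar=bar,grip=bar+.03*t,tabend=bar+.044*t,tip=piv+.072*lev)
def res2(p):
    q=latch(p[4],p[5]); P=lambda c,X:proj(c,case2w(p,X))
    return np.r_[.5*res(p),(P(c2,[rim(0),rim(1)])-rp).ravel(),(P(c2,lp(p[3]))-lw).ravel(),
      (P(c2,[q["bar"],q["tabend"]])-W([(400,300),(399,348)])).ravel(),
      .5*(P(cs,[q["tabend"],q["tip"]])-S([(343,273),(357,381)])).ravel(), .5*(P(ct,[q["tabend"],q["tip"]])-T([(480,360),(505,388)])).ravel()]
if __name__=="__main__":
    r=least_squares(res2,[.53,0,1.186,1.32,1.5,0],loss="soft_l1"); p=r.x; print(p.round(4)); print(res2(p)[20:].round(1))
    for k,v in latch(p[4],p[5]).items(): print(k,v.round(4),case2w(p,v)[0].round(4))
    print("edge inner/outer",lidpt(p[3],.14,0,0),lidpt(p[3],.14,0,.026))
    np.save("p.npy",p)
E
python3 fit.py
```

```text
[ 5.3380e-01  7.0000e-04  1.1934e+00  1.3085e+00  1.9481e+00 -8.8600e-02]
[-3.   0.1  0.9 -0.3 -4.4 -2.4  2.7 -0.7  1.1  1.7 -2.3  1.5 -0.2  2.8
  0.6 -0.2 -1.2 -0.2  0.2  0.2 -1.2 -1.6 -0.1 -0.4]
ax [-0.1067  0.      0.0916] [ 0.4944 -0.0985  0.0916]
bar [-0.1012  0.      0.1534] [ 0.4965 -0.0934  0.1534]
grip [-0.1172  0.      0.1788] [ 0.4906 -0.1083  0.1788]
tabend [-0.1247  0.      0.1906] [ 0.4878 -0.1152  0.1906]
tip [-0.1569  0.      0.1115] [ 0.4759 -0.1452  0.1115]
edge inner/outer [np.float64(0.03370283859265695), 0, np.float64(0.24721285469129511)] [np.float64(0.05881379732104033), 0, np.float64(0.25395375609551596)]
```

>>> jog_arm:
  moves:
    - [0, 0, 5, 0]
    - [1, 0, 10, 0]
    - [3, 0, 11.5, 0]
    - [5.5, 0, 12, 0]
    - [7, 0, 12, 0]
    - [8.5, 0, 12, 0]
    - [10, 0, 12, 0]
    - [11.3, 0, 12, 0]
    - [12.3, 0, 12, 0]
    - [12.3, 0, 12, 0]

```text
time_s: 5.55
eef_pos: [0.5669, 0.0749, 0.2093]
tool_rot: [179.2, -2.2, 68.7]
force: [-0.3, -0.1, -0.3]
width: 0.0931
grasp_force: 0.0
```

```bash
python3 - <<'E'
from h import *
p=np.load("p.npy"); s=manip.sense(); c,sn=np.cos(p[2]),np.sin(p[2]); d=s["eef_pos"][:2]-p[:2]
print(s["eef_pos"],"case",c*d[0]+sn*d[1],-sn*d[0]+c*d[1],s["force"])
sl=np.array([.492,-.2485]); u=np.array([np.cos(np.radians(68.4)),np.sin(np.radians(68.4))])
g=sl-.027*u; X=[tuple(s["eef_pos"]+[0,-.0,.05]), (.52,0,.29),(.51,-.06,.31),(.5,-.14,.3),(.49,-.22,.25),(g[0],g[1],.15),(g[0],g[1],.04)]
rows([x+(68.4,) for x in X])
E
```

```text
[0.56685284 0.07485919 0.20934773] case 0.08112885794286454 -0.0034220048972442435 [-0.34157897 -0.09473389 -0.33679984]
[0.0, 0.0, -5.0, 0.0]
[-8.7, -1.6, -8.1, 0.0]
[-14.6, -0.4, -10.1, 0.0]
[-22.4, 1.6, -9.1, 0.0]
[-30.3, 3.6, -4.1, 0.0]
[-35.5, 4.8, 5.9, 0.0]
[-35.5, 4.8, 16.9, 0.0]
```

>>> jog_arm:
  moves:
    - [-2, 0, -4, 0]
    - [-6, -0.5, -7, 0]
    - [-10.5, -0.8, -8, 0]
    - [-15, -0.4, -8, 0]
    - [-19.5, 0.8, -8, 0]
    - [-24, 2, -7, 0]
    - [-28.5, 3, -4, 0]
    - [-32.5, 4, -1, 0]
    - [-35.3, 4.7, 3, 0]
    - [-35.5, 4.8, 7, 0]
    - [-35.5, 4.8, 9, 0]
    - [-35.5, 4.8, 9, 0]
  claw: -0.65

```text
time_s: 6.75
eef_pos: [0.4817, -0.2714, 0.1038]
tool_rot: [179.6, -2.2, 68.5]
force: [0.0, 0.5, 0.1]
width: 0.0764
grasp_force: 0.0
```

```bash
python3 - <<'E'
from h import *
p=np.load("p.npy"); ct=viewer.calibration("top"); c=viewer.calibration("wrist"); im=viewer.capture("wrist"); t=viewer.capture("top")
cv2.imwrite("pics/w3.png",im[:,:,::-1]);cv2.imwrite("pics/t3.png",t[:,:,::-1])
s=manip.sense(); print(s["eef_pos"],s["tool_rot"],s["width"])
m=((im.max(2)<75)).astype(np.uint8); n,l,st,ce=cv2.connectedComponentsWithStats(m)
for i in range(1,n):
    if st[i,4]>4000:
        r=cv2.minAreaRect(np.argwhere(l==i)[:,::-1].astype(np.float32)); w=onz(c,cv2.boxPoints(r),.022); print(st[i],w.mean(0),w.round(4).tolist())
u=np.array([np.cos(p[2]),np.sin(p[2])]);g=np.array([.492,-.2485])-.027*u
rows([(g[0],g[1],.006,68.4)])
E
```

```text
[ 0.48433679 -0.2725814   0.10730879] [179.12348576  -2.1644464   68.5429738 ] 0.07658384339103035
[ 285  121   84  128 9913] [ 0.49347372 -0.24870747  0.022     ] [[0.444, -0.2823, 0.022], [0.4841, -0.1912, 0.022], [0.54, -0.2138, 0.022], [0.5058, -0.3075, 0.022]]
[ 587  158   53  137 4616] [ 0.69768969 -0.36735251  0.022     ] [[0.6871, -0.3005, 0.022], [0.7255, -0.3155, 0.022], [0.7106, -0.4355, 0.022], [0.6675, -0.4179, 0.022]]
[    0   197   640   203 34318] [ 0.44047312 -0.35386831  0.022     ] [[0.2319, -0.1791, 0.022], [0.7157, -0.3402, 0.022], [0.701, -0.5433, 0.022], [0.1133, -0.3529, 0.022]]
[-0.2, -0.2, 10.1, 0.0]
```

>>> jog_arm:
  moves:
    - [-0.3, -0.2, 4.5, 0]
    - [-0.5, -0.2, 8, 0]
    - [-0.5, -0.2, 9.9, 0]
    - [-0.5, -0.2, 9.9, 0]

```text
time_s: 7.25
eef_pos: [0.4827, -0.2729, 0.0071]
tool_rot: [179.3, -2.2, 68.6]
force: [-0.2, -0.3, 0.0]
width: 0.0769
grasp_force: 0.0
```

>>> jog_arm:
  moves:
    - [0, 0, 0, 0]
    - [0, 0, 0, 0]
    - [0, 0, 0, 0]
    - [0, 0, 0, 0]
    - [0, 0, 0, 0]
    - [0, 0, -2, 0]
    - [0, 0, -5, 0]
    - [0, 0, -8, 0]
  claw: 1
  newtons: 12

```text
time_s: 8.05
eef_pos: [0.4803, -0.2758, 0.0887]
tool_rot: [179.2, -2.2, 68.5]
force: [0.0, 0.3, -0.2]
width: 0.0602
grasp_force: 12.0
```

```bash
python3 - <<'E'
from h import *
p=np.load("p.npy"); s=manip.sense(); u=np.array([np.cos(p[2]),np.sin(p[2])]); print(s["eef_pos"],s["width"])
ct=viewer.calibration("top")
cv2.imwrite("pics/v9.png",np.vstack([cv2.resize(viewer.capture("wrist")[100:400,100:540,::-1],(640,300)),cv2.resize(cv2.imread("pics/t3.png")[155:255,290:450],(480,300),interpolation=3)[:, :].copy() if 0 else cv2.resize(cv2.imread("pics/t3.png")[155:230,290:450],(640,300),interpolation=3)]))
X=[tuple(case2w(p,[x,0,z])[0]) for x,z in((-.2,.2),(-.12,.3),(-.033,.3),(-.033,.2),(-.033,.085))]
rows([x+(68.4,) for x in X])
E
```

```text
[ 0.48026366 -0.2757793   0.08870077] 0.06020422595983369
[7.8, -5.5, -10.6, 0.0]
[15.8, -5.5, -20.6, 0.0]
[24.5, -5.5, -20.6, 0.0]
[24.5, -5.5, -10.6, 0.0]
[24.5, -5.5, 0.9, 0.0]
```

View pics/v9.png

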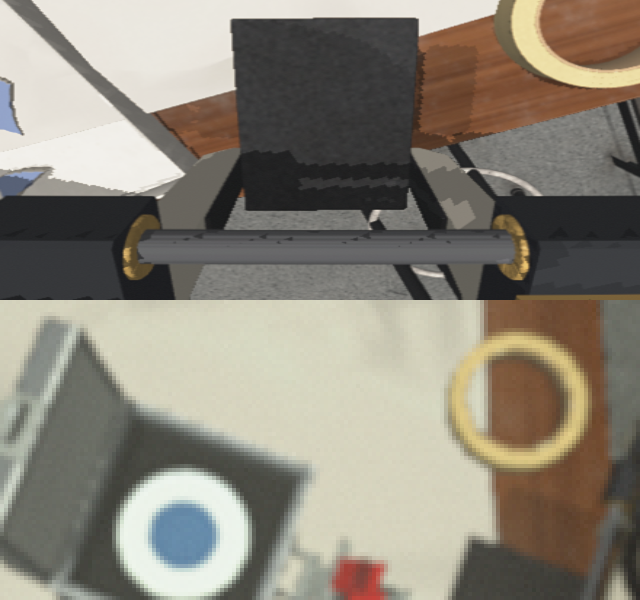

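The slab is held, and the top view shows the lid open past vertical. Next I carry the slab over the case.

>>> jog_arm:
  moves:
    - [1, -1, -4.5, 0]
    - [3, -2, -9, 0]
    - [5, -3.5, -13, 0]
    - [7.5, -4.5, -17, 0]
    - [11.5, -5.5, -19.2, 0]
    - [16.3, -5.5, -19.5, 0]
    - [21, -5.5, -19.5, 0]
    - [24.8, -5.5, -19, 0]
    - [25, -5.5, -14.5, 0]
    - [24.9, -5.5, -10, 0]
    - [24.9, -5.5, -10, 0]

```text
time_s: 9.2
eef_pos: [0.5132, -0.0263, 0.1913]
tool_rot: [179.9, -1.9, 68.6]
force: [-0.7, 0.3, -0.5]
width: 0.0596
grasp_force: 12.0
```

```bash
cat >> h.py <<'E'
def incase():
    p=np.load("p.npy"); s=manip.sense(); c,sn=np.cos(p[2]),np.sin(p[2]); d=s["eef_pos"][:2]-p[:2]
    print("case",np.round([c*d[0]+sn*d[1],-sn*d[0]+c*d[1],s["eef_pos"][2]],4),"rot",s["tool_rot"].round(1),"F",s["force"].round(1),"w",round(s["width"],4),s["time_s"])
E
python3 - <<'E'
from h import *
incase(); p=np.load("p.npy"); c=viewer.calibration("wrist"); im=viewer.capture("wrist")
for i in range(3): incase()
cv2.imwrite("pics/w4.png",im[:,:,::-1])
# rim-line check: predicted front/side rim px
print(proj(c,case2w(p,[[.062,.063,.112],[-.062,.063,.112],[.062,-.063,.112],[-.062,-.063,.112]])).round(0))
E
```

```text
case [-0.0327  0.0092  0.1913] rot [179.9  -1.9  68.6] F [-0.7  0.3 -0.5] w 0.0596 9.2
case [-0.0324  0.0066  0.1944] rot [179.5  -2.   68.5] F [ 0.8 -0.7  0.1] w 0.06 9.25
case [-0.0324  0.0066  0.1944] rot [179.5  -2.   68.5] F [ 0.8 -0.7  0.1] w 0.06 9.25
case [-0.0324  0.0066  0.1944] rot [179.5  -2.   68.5] F [ 0.8 -0.7  0.1] w 0.06 9.25
[[248.  92.]
 [257. 254.]
 [426.  93.]
 [413. 254.]]
```

>>> jog_arm:
  moves:
    - [-0.1, 0.6, 3, 0]
    - [-0.2, 0.6, 6, 0]
    - [-0.3, 0.6, 8.5, 0]
    - [-0.4, 0.6, 10, 0]
    - [-0.4, 0.6, 10.8, 0]
    - [-0.4, 0.6, 11, 0]

```text
time_s: 9.85
eef_pos: [0.5262, -0.0302, 0.0872]
tool_rot: [179.0, -2.2, 68.5]
force: [0.9, 0.1, -0.6]
width: 0.06
grasp_force: 12.0
```

```bash
python3 -c "
from h import *
incase()"
```

```text
case [-0.0316 -0.0043  0.0872] rot [179.   -2.2  68.5] F [ 0.9  0.1 -0.6] w 0.06 9.85
```

>>> jog_arm:
  moves:
    - [0, 0, 0.3, 0]
    - [0, 0, 0.4, 0]
    - [0, 0, 0.4, 0]

```text
time_s: 10.15
eef_pos: [0.5265, -0.03, 0.0844]
tool_rot: [179.0, -2.2, 68.5]
force: [0.0, -0.2, 6.1]
width: 0.06
grasp_force: 12.0
```

>>> jog_arm:
  moves:
    - [0, 0, 0.4, 0]
    - [0, 0, 0.2, 0]
    - [0, 0, 0, 0]
    - [0, 0, -2, 0]
    - [0.2, 0, -5, 0]
    - [0.4, 0, -9, 0]
    - [0.6, 0, -13, 0]
    - [0.8, 0, -17, 0]
    - [0.8, 0, -17, 0]
  claw: -0.45

```text
time_s: 11.05
eef_pos: [0.5269, -0.0275, 0.2582]
tool_rot: [178.5, -2.4, 68.5]
force: [1.5, 0.2, 0.1]
width: 0.0674
grasp_force: 0.0
```

```bash
python3 - <<'E'
from h import *
incase(); p=np.load("p.npy"); c=viewer.calibration("wrist"); im=viewer.capture("wrist"); ct=viewer.calibration("top"); t=viewer.capture("top")
cv2.imwrite("pics/v10.png",np.vstack([cv2.resize(im[:250,160:500,::-1],(660,485)) ,]))
cv2.imwrite("pics/t5.png",t[:,:,::-1])
cor=case2w(p,[[.045,.03,.097],[-.055,.03,.097],[-.055,-.03,.097],[.045,-.03,.097]])
print(((proj(c,cor)-[160,0])*1.94).round(0))
E
```

```text
case [-0.0287 -0.004   0.2582] rot [178.5  -2.4  68.5] F [1.5 0.2 0.1] w 0.0674 11.05
[[242. 237.]
 [247. 429.]
 [359. 429.]
 [362. 237.]]
```

View pics/v10.png

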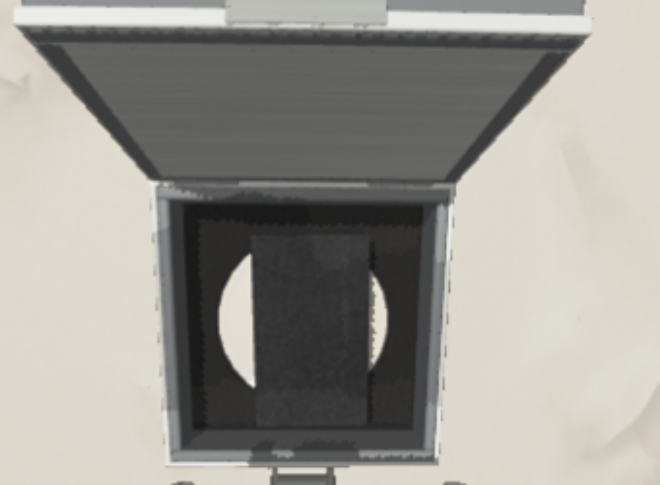

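The slab lies flat and centred on the bed, spanning (252–368, 235–426), and the lid is wide open. Next I go behind the lid.

>>> jog_arm:
  moves:
    - [0.2, 0.3, -4.2, 0]
    - [4.5, 0.3, -6.5, 0]
    - [9.3, 0.3, -6.4, 0]
    - [14, 0.3, -6.2, 0]
    - [18.5, 0.3, -5.5, 0]
    - [19.6, 0.3, -2, 0]
    - [19.5, 0.3, 2.5, 0]
    - [19.3, 0.3, 5, 0]
    - [19.3, 0.3, 5, 0]

```text
time_s: 12.05
eef_pos: [0.5939, 0.1516, 0.2029]
tool_rot: [179.8, -1.7, 68.5]
force: [-0.7, -1.3, -0.5]
width: 0.0675
grasp_force: 0.0
```

```bash
cat >> h.py <<'E'
def crows(wps,avg=3):
    """case-frame waypoints (x,y,z) -> rows, using measured tilt"""
    p=np.load("p.npy"); s=manip.sense(); R=Ro.from_euler("xyz",s["tool_rot"],degrees=True).as_matrix()
    for w in wps: print((R.T@(case2w(p,w)[0]-s["eef_pos"])*100).round(1).tolist())
E
python3 - <<'E'
from h import *
incase(); 
th=[1.5,1.3,1.1,.9,.7,.5,.35,.2,.1,0]
crows([(.07-.115*np.cos(t)+.026*np.sin(t)+.004+.005*np.sin(t),0,.112+.115*np.sin(t)+.026*np.cos(t)-.003*np.sin(t)**4*4) for t in th]+[(-.041,0,.134)])
E
```

```text
case [ 0.1624 -0.0003  0.2029] rot [179.8  -1.7  68.5] F [-0.7 -1.3 -0.5] w 0.0675 12.05
[-6.5, -0.0, -1.6]
[-8.9, -0.0, -1.9]
[-11.2, -0.0, -1.9]
[-13.5, -0.1, -1.5]
[-15.6, -0.1, -0.5]
[-17.5, -0.1, 0.9]
[-18.6, -0.1, 2.2]
[-19.6, -0.1, 3.7]
[-20.1, -0.1, 4.8]
[-20.5, -0.1, 5.9]
[-20.5, -0.1, 6.3]
```

>>> jog_arm:
  moves:
    - [-3.5, 0, -1.5, 0]
    - [-6.5, 0, -1.6, 0]
    - [-9, 0, -1.9, 0]
    - [-11.2, 0, -1.9, 0]
    - [-13.5, 0, -1.5, 0]
    - [-15.6, 0, -0.5, 0]
    - [-17.5, 0, 0.9, 0]
    - [-18.6, 0, 2.2, 0]
    - [-19.6, 0, 3.7, 0]
    - [-20.1, 0, 4.8, 0]
    - [-20.5, 0, 5.6, 0]

```text
time_s: 13.15
eef_pos: [0.5248, -0.0367, 0.1457]
tool_rot: [179.2, -2.2, 68.5]
force: [0.3, 0.2, 1.3]
width: 0.0672
grasp_force: 0.4
```

```bash
python3 -c "
from h import *
incase(); crows([(-.041,0,.138)])"
```

```text
case [-0.0381 -0.0055  0.1457] rot [179.2  -2.2  68.5] F [0.3 0.2 1.3] w 0.0672 13.15
[-0.3, -0.6, 0.8]
```

>>> jog_arm:
  moves:
    - [-0.3, 0, 0.6, 0]
    - [-0.3, 0, 0.9, 0]
    - [-0.3, 0, 1.2, 0]
    - [-0.3, 0, 1.2, 0]
    - [-0.3, 0, 1.2, 0]

```text
time_s: 13.65
eef_pos: [0.5242, -0.039, 0.1383]
tool_rot: [179.1, -2.2, 68.6]
force: [-6.9, -1.9, 28.7]
width: 0.0674
grasp_force: 14.0
```

>>> jog_arm:
  moves:
    - [0, 0, -2, 0]
    - [0, 0, -5, 0]
    - [0, 0, -9, 0]
    - [-2, 0, -13, 0]
    - [-5.5, 0, -16.5, 0]
    - [-9, 0, -17, 0]
    - [-9, 0, -17, 0]
  claw: -0.3

```text
time_s: 14.35
eef_pos: [0.4852, -0.1336, 0.3023]
tool_rot: [178.9, -2.0, 68.0]
force: [-0.2, -0.4, -0.5]
width: 0.0603
grasp_force: 0.0
```

```bash
cat > red.py <<'E'
from h import *
incase(); p=np.load("p.npy")
for n in("wrist","scene","top"):
    c=viewer.calibration(n); im=viewer.capture(n).astype(int)
    cv2.imwrite(f"pics/{n}_{manip.sense()['time_s']:.2f}.png",im[:,:,::-1].astype(np.uint8))
    m=((im[...,0]>90)&(im[...,0]>2.2*im[...,1])&(im[...,0]>2.2*im[...,2])).astype(np.uint8)
    q=proj(c,case2w(p,[-.12,0,.16]))[0]; print(n,"pred",q.round(0))
    k,l,st,ce=cv2.connectedComponentsWithStats(m)
    for i in range(1,k):
        if st[i,4]>8 and np.linalg.norm(ce[i]-q)<70:
            r=cv2.boxPoints(cv2.minAreaRect(np.argwhere(l==i)[:,::-1].astype(np.float32)))
            print("  red",st[i],ce[i].round(1),r.round(1).tolist())
E
python3 red.py
```

```text
case [-0.1427 -0.0043  0.3023] rot [178.9  -2.   68. ] F [-0.2 -0.4 -0.5] w 0.0603 14.35
wrist pred [317. 177.]
  red [303 159  26  35 768] [315.5 176. ] [[303.0, 159.0], [328.0, 159.0], [328.0, 193.0], [303.0, 193.0]]
scene pred [367. 221.]
  red [361 212  13   9  41] [367. 216.] [[360.20001220703125, 218.8000030517578], [372.20001220703125, 210.8000030517578], [373.8999938964844, 213.39999389648438], [361.8999938964844, 221.39999389648438]]
  red [364 237  10   6  34] [368.7 239.8] [[363.79998779296875, 239.39999389648438], [365.3999938964844, 236.1999969482422], [373.3999938964844, 240.1999969482422], [371.79998779296875, 243.39999389648438]]
top pred [380. 224.]
  red [374 221   6  10  31] [376.8 225.1] [[373.20001220703125, 221.5], [377.8999938964844, 220.6999969482422], [379.5, 229.89999389648438], [374.79998779296875, 230.6999969482422]]
```

```bash
cat > lf.py <<'E'
from fit import *
def fitl(cw,csn,top,bot,cen,stripe=None):
    p0=np.load("p.npy")
    def pts(v):
        q=latch(v[0],v[1]); d=(q["tabend"]-q["bar"])/.044; lev=(q["tip"]-np.array([-.09,0,.085]))/.072
        return q,[q["bar"]+.004*d,q["tabend"],q["bar"]+.024*d,np.array([-.09,0,.085])+.05*lev+np.array([lev[2],0,-lev[0]])*.003]
    def f(v):
        pp=p0.copy(); pp[1]+=v[2]*np.cos(p0[2]); pp[0]-=v[2]*np.sin(p0[2])
        q,P=pts(v); P=case2w(pp,P); w=proj(cw,P[:2]); s=proj(csn,P[2:])
        r=[w[0,1]-top[1],w[1,1]-bot[1],w[:,0].mean()-(top[0]+bot[0])/2,*(.7*(s[0]-cen))]
        if stripe is not None: r+=list(.5*(s[1]-stripe))
        return np.array(r)
    r=least_squares(f,[1.9,-.05,0]); return r.x,f(r.x),pts(r.x)[0]
if __name__=="__main__":
    v,e,q=fitl(viewer.calibration("wrist"),cs,(315.5,159),(315.5,193.5),(367.3,216.2),(368.7,239.8))
    print(v,e.round(1)); [print(k,x.round(4)) for k,x in q.items()]
E
python3 lf.py
```

```text
[ 2.04312248 -0.1388094   0.00296909] [ 4.1 -1.9  0.2 -2.6 -1.7 -0.1 -0.4]
ax [-0.106   0.      0.0932]
bar [-0.0975  0.      0.1546]
grip [-0.1121  0.      0.1808]
tabend [-0.119  0.     0.193]
tip [-0.1541  0.      0.1178]
```

```bash
cat > path.py <<'E'
from lf import *
def ik(b): # bar -> lever angle (outer branch), lean
    f=lambda v:(latch(v[0],v[1])["bar"]-b)[[0,2]]*1e3
    r=least_squares(f,[1.5,-.3]); return r.x,abs(r.fun).max()
if __name__=="__main__":
    for x,z in((-.0975,.1546),(-.09,.153),(-.083,.150),(-.0785,.147),(-.078,.142),(-.078,.137),(-.078,.133),(-.079,.131)):
        v,e=ik(np.array([x,0,z])); q=latch(*v); print((x,z),v.round(2),round(e,2),"grip",q["grip"].round(4),"tip",q["tip"].round(3))
    incase(); crows([(-.115,.002,.21),(-.115,.002,.166)])
E
python3 path.py
```

```text
(-0.0975, 0.1546) [ 2.04 -0.14] 0.0 grip [-0.1122  0.      0.1808] tip [-0.154  0.     0.118]
(-0.09, 0.153) [ 2.04 -0.26] 0.0 grip [-0.1013  0.      0.1808] tip [-0.154  0.     0.117]
(-0.083, 0.15) [ 2.   -0.39] 0.0 grip [-0.0908  0.      0.179 ] tip [-0.155  0.     0.115]
(-0.0785, 0.147) [ 1.96 -0.47] 0.0 grip [-0.0838  0.      0.1765] tip [-0.157  0.     0.112]
(-0.078, 0.142) [ 1.72 -0.5 ] 0.0 grip [-0.0824  0.      0.1717] tip [-0.161  0.     0.096]
(-0.078, 0.137) [ 1.44 -0.5 ] 0.0 grip [-0.0824  0.      0.1667] tip [-0.161  0.     0.076]
(-0.078, 0.133) [ 1.17 -0.48] 0.0 grip [-0.0831  0.      0.1626] tip [-0.156  0.     0.057]
(-0.079, 0.131) [ 0.95 -0.43] 0.0 grip [-0.0856  0.      0.1603] tip [-0.149  0.     0.043]
case [-0.1356 -0.0028  0.3   ] rot [179.2  -2.2  68.6] F [0.6 0.6 0.7] w 0.0605 14.5
[1.7, -0.6, 9.1]
[1.5, -0.7, 13.5]
```

>>> jog_arm:
  moves:
    - [0.5, -0.3, 4.5, 0]
    - [1, -0.6, 8.5, 0]
    - [1.5, -0.7, 11, 0]
    - [1.5, -0.7, 13, 0]
    - [1.5, -0.7, 13.5, 0]
    - [1.5, -0.7, 13.5, 0]

```text
time_s: 15.1
eef_pos: [0.4888, -0.1057, 0.1649]
tool_rot: [179.3, -2.2, 68.6]
force: [-0.2, 0.1, 0.2]
width: 0.0604
grasp_force: 0.0
```

>>> jog_arm:
  moves:
    - [0, 0, 0, 0]
    - [0, 0, 0, 0]
    - [0, 0, 0, 0]
    - [0, 0, 0, 0]
    - [0, 0, 0, 0]
    - [0, 0, 0, 0]
    - [0, 0, 0, 0]
  claw: 1
  newtons: 10

```text
time_s: 15.8
eef_pos: [0.4896, -0.1075, 0.1662]
tool_rot: [179.1, -2.2, 68.5]
force: [2.0, -0.0, 1.2]
width: 0.0238
grasp_force: 10.0
```

```bash
python3 red.py
```

```text
case [-0.1168  0.0012  0.1662] rot [179.1  -2.2  68.5] F [ 2.  -0.   1.2] w 0.0238 15.8
wrist pred [326. 264.]
  red [305 235  41  27 628] [326.8 243.1] [[305.0, 235.0], [345.0, 235.0], [345.0, 261.0], [305.0, 261.0]]
  red [337 278  11  16  94] [343.2 284.8] [[336.6000061035156, 278.79998779296875], [346.0, 277.6000061035156], [347.79998779296875, 292.5], [338.5, 293.70001220703125]]
scene pred [367. 221.]
  red [368 212   7   6  17] [370.8 214. ] [[366.8999938964844, 215.10000610351562], [373.5, 211.10000610351562], [374.6000061035156, 213.0], [368.0, 217.0]]
  red [364 238  10   5  29] [368.8 239.9] [[363.6000061035156, 240.1999969482422], [364.70001220703125, 236.89999389648438], [373.3999938964844, 239.8000030517578], [372.29998779296875, 243.10000610351562]]
top pred [380. 224.]
```

The tab is pinched at 23.8 mm. Now I move the bar over the lip and lower it.

>>> jog_arm:
  moves:
    - [0.6, 0, 0, 0]
    - [1.1, 0, 0, 0]
    - [1.7, 0, 0.1, 0]
    - [2.2, 0, 0.2, 0]
    - [2.7, 0, 0.35, 0]
    - [3, 0, 0.5, 0]
    - [3, 0, 0.5, 0]

```text
time_s: 16.65
eef_pos: [0.5009, -0.0783, 0.1618]
tool_rot: [179.1, -2.2, 68.6]
force: [4.5, -1.3, 0.1]
width: 0.0237
grasp_force: 10.0
```

```bash
python3 red.py
```

```text
case [-0.0855  0.0015  0.1618] rot [179.1  -2.2  68.6] F [ 4.5 -1.3  0.1] w 0.0237 16.65
wrist pred [326. 316.]
  red [342 247   4  17  42] [343.5 255.3] [[342.0, 247.0], [345.0, 247.0], [345.0, 263.0], [342.0, 263.0]]
  red [335 282  14  16 156] [341.5 290. ] [[333.8999938964844, 283.5], [347.0, 282.0], [348.6000061035156, 296.0], [335.5, 297.5]]
scene pred [367. 221.]
  red [358 203   6   6  16] [360.6 205.1] [[356.6000061035156, 205.60000610351562], [362.0, 202.39999389648438], [363.3999938964844, 204.6999969482422], [358.0, 208.0]]
  red [365 238   9   6  30] [369.  240.7] [[364.3999938964844, 240.1999969482422], [365.79998779296875, 237.39999389648438], [373.3999938964844, 241.1999969482422], [372.0, 244.0]]
top pred [380. 224.]
```

>>> jog_arm:
  moves:
    - [0.05, 0.1, 0.2, 0]
    - [0.1, 0.2, 0.4, 0]
    - [0.1, 0.2, 0.6, 0]
    - [0.1, 0.2, 0.8, 0]
    - [0.1, 0.2, 1, 0]
    - [0.1, 0.2, 1, 0]

```text
time_s: 17.4
eef_pos: [0.5022, -0.0775, 0.1523]
tool_rot: [179.3, -2.2, 68.6]
force: [1.5, 0.7, 5.0]
width: 0.0236
grasp_force: 10.0
```

```bash
python3 red.py
```

```text
case [-0.0843  0.0005  0.1523] rot [179.3  -2.2  68.6] F [1.5 0.7 5. ] w 0.0236 17.4
wrist pred [325. 327.]
  red [343 259   2   5   9] [343.4 260.8] [[343.0, 259.0], [344.0, 259.0], [344.0, 263.0], [343.0, 263.0]]
  red [325 282  23  16 168] [340.  290.8] [[324.3999938964844, 293.79998779296875], [346.3999938964844, 281.79998779296875], [351.6000061035156, 291.3999938964844], [329.6000061035156, 303.3999938964844]]
scene pred [367. 221.]
  red [358 206   5   5  14] [359.9 207.6] [[357.0, 209.0], [361.0, 205.0], [362.5, 206.5], [358.5, 210.5]]
  red [364 243  10   9  43] [368.6 247.3] [[363.5, 245.5], [366.5, 242.5], [373.0, 249.0], [370.0, 252.0]]
top pred [380. 224.]
```

```bash
python3 - <<'E'
from lf import *
p=np.load("p.npy")
for a in(2.04,1.9,1.7,1.5,1.4,1.3,1.2,1.0,.8,.5,.2,0):
    lev=np.array([-np.sin(a),0,-np.cos(a)]); P=np.array([-.09,0,.085])+.05*lev+np.array([lev[2],0,-lev[0]])*.003
    print(a,proj(cs,case2w(p,P)).round(1))
E
```

```text
2.04 [[369.5 238.3]]
1.9 [[370.2 240.9]]
1.7 [[370.7 244.2]]
1.5 [[370.5 247.2]]
1.4 [[370.2 248.4]]
1.3 [[369.8 249.6]]
1.2 [[369.2 250.5]]
1.0 [[367.6 251.9]]
0.8 [[365.6 252.7]]
0.5 [[361.9 252.4]]
0.2 [[357.7 250.6]]
0 [[354.9 248.6]]
```

>>> jog_arm:
  moves:
    - [0, 0, 0.15, 0]
    - [0, 0, 0.3, 0]
    - [0, 0, 0.45, 0]
    - [0, 0, 0.45, 0]

```text
time_s: 17.95
eef_pos: [0.5022, -0.0772, 0.1471]
tool_rot: [179.3, -2.2, 68.5]
force: [2.2, 1.9, 2.1]
width: 0.0238
grasp_force: 10.0
```

```bash
python3 red.py | grep -A3 -E "case|scene"
```

```text
case [-0.0841  0.0007  0.1471] rot [179.3  -2.2  68.5] F [2.2 1.9 2.1] w 0.0238 17.95
wrist pred [325. 333.]
  red [322 282  27  16 209] [339.3 291.2] [[322.0, 282.0], [348.0, 282.0], [348.0, 297.0], [322.0, 297.0]]
scene pred [367. 221.]
  red [357 207   6   6  17] [359.4 209.2] [[356.0, 211.0], [360.5, 206.5], [362.0, 208.0], [357.5, 212.5]]
  red [363 245   8  10  45] [366.6 249.5] [[362.20001220703125, 246.8000030517578], [365.8999938964844, 244.39999389648438], [371.20001220703125, 252.1999969482422], [367.5, 254.6999969482422]]
top pred [380. 224.]
```

>>> jog_arm:
  moves:
    - [0, 0, 0.1, 0]
    - [-0.1, 0, 0.2, 0]
    - [-0.2, 0, 0.25, 0]
    - [-0.4, 0, 0.25, 0]
    - [-0.6, 0, 0.25, 0]
    - [-0.6, 0, 0.25, 0]

```text
time_s: 18.7
eef_pos: [0.5011, -0.0808, 0.1447]
tool_rot: [179.2, -2.4, 68.6]
force: [2.3, 7.6, 2.8]
width: 0.0238
grasp_force: 10.0
```

```bash
python3 red.py | grep -A3 -E "case|scene"
```

```text
case [-0.0878  0.0004  0.1447] rot [179.2  -2.4  68.6] F [2.3 7.6 2.8] w 0.0238 18.7
wrist pred [325. 330.]
  red [320 285  29  14 196] [338.6 291.9] [[319.79998779296875, 293.79998779296875], [322.3999938964844, 281.1000061035156], [349.8999938964844, 286.6000061035156], [347.29998779296875, 299.29998779296875]]
scene pred [367. 221.]
  red [359 208   4   5  12] [360.5 209.8] [[357.79998779296875, 210.1999969482422], [361.70001220703125, 207.5], [362.8999938964844, 209.39999389648438], [359.0, 212.0]]
  red [362 246   7  10  41] [365.2 250.4] [[361.20001220703125, 247.39999389648438], [365.20001220703125, 245.39999389648438], [369.20001220703125, 253.39999389648438], [365.20001220703125, 255.39999389648438]]
top pred [380. 224.]
```

The lip holds the bar: pulling outward gives about 8 N. Release, retreat, and come round to the outside of the lever.

>>> jog_arm:
  moves:
    - [0.3, 0, 0, 0]
    - [0.3, 0, 0, 0]
    - [0.3, 0, 0, 0]
    - [0.3, 0, -3, 0]
    - [0.3, 0, -6.5, 0]
    - [-3, 0, -8, 0]
    - [-7.5, 0, -8, 0]
    - [-11.5, 0, -7.5, 0]
    - [-11.5, 0, -5, 0]
    - [-11.5, 0, -5, 0]
  claw: 0.1

```text
time_s: 19.85
eef_pos: [0.4539, -0.1935, 0.1881]
tool_rot: [179.6, -2.1, 68.3]
force: [0.1, 1.6, 0.3]
width: 0.0418
grasp_force: 0.0
```

```bash
cat red.py >/dev/null; python3 red.py; python3 -c "
from h import *
crows([(-.2,0.001,.062),(-.11,.001,.062)])"
```

```text
case [-0.21    0.0027  0.1881] rot [179.6  -2.1  68.3] F [0.1 1.6 0.3] w 0.0418 19.85
wrist pred [328.  95.]
  red [305  26  46  18 739] [327.6  34.1] [[305.0, 26.0], [350.0, 26.0], [350.0, 43.0], [305.0, 43.0]]
  red [316  96  19  24 418] [325.1 107.3] [[316.0, 96.0], [334.0, 96.0], [334.0, 119.0], [316.0, 119.0]]
scene pred [367. 221.]
  red [352 208  11  13  48] [356.8 213.8] [[351.79998779296875, 219.39999389648438], [358.3999938964844, 206.1999969482422], [362.3999938964844, 208.1999969482422], [355.79998779296875, 221.39999389648438]]
  red [362 246   8  10  43] [365.3 250.5] [[361.20001220703125, 247.39999389648438], [365.20001220703125, 245.39999389648438], [369.20001220703125, 253.39999389648438], [365.20001220703125, 255.39999389648438]]
top pred [380. 224.]
  red [367 218   5   7  17] [369.1 220.9] [[366.79998779296875, 223.5], [369.1000061035156, 217.6999969482422], [371.3999938964844, 218.60000610351562], [369.0, 224.39999389648438]]
[0.2, -0.3, 12.9]
[9.2, -0.3, 13.2]
```

>>> jog_arm:
  moves:
    - [0.2, -0.2, 4, 0]
    - [0.2, -0.2, 8, 0]
    - [0.2, -0.2, 11, 0]
    - [0.2, -0.2, 12.8, 0]
    - [3, -0.2, 12.9, 0]
    - [5, -0.2, 13, 0]
    - [6, -0.2, 13, 0]
    - [6.8, -0.2, 13, 0]
    - [6.8, -0.2, 13, 0]
  claw: 0.83

```text
time_s: 20.9
eef_pos: [0.4845, -0.1235, 0.0636]
tool_rot: [179.1, -2.2, 68.7]
force: [-0.6, 0.3, 0.2]
width: 0.0078
grasp_force: 0.0
```

```bash
python3 red.py | grep -A3 -E "case|scene"
```

```text
case [-1.336e-01  1.000e-04  6.360e-02] rot [179.1  -2.2  68.7] F [-0.6  0.3  0.2] w 0.0078 20.9
wrist pred [330. 371.]
scene pred [367. 221.]
top pred [380. 224.]
  red [367 218   5   7  17] [369.1 220.9] [[366.79998779296875, 223.5], [369.1000061035156, 217.6999969482422], [371.3999938964844, 218.60000610351562], [369.0, 224.39999389648438]]
```

Now push in slowly while watching the force.

>>> jog_arm:
  moves:
    - [0.3, 0, 0, 0]
    - [0.6, 0, 0, 0]
    - [0.9, 0, 0, 0]
    - [1.2, 0, 0, 0]
    - [1.2, 0, 0, 0]

```text
time_s: 21.55
eef_pos: [0.4871, -0.116, 0.0636]
tool_rot: [179.2, -2.0, 68.4]
force: [-1.4, -5.0, 1.8]
width: 0.008
grasp_force: 2.4
```

```bash
python3 red.py | grep -A3 -E "case|top"
```

```text
case [-0.1256  0.0004  0.0636] rot [179.2  -2.   68.4] F [-1.4 -5.   1.8] w 0.008 21.55
wrist pred [330. 396.]
scene pred [367. 221.]
top pred [380. 224.]
  red [366 217   5   7  19] [368.4 220.3] [[366.0, 223.0], [368.5, 216.8000030517578], [370.8999938964844, 217.8000030517578], [368.3999938964844, 224.0]]
```

>>> jog_arm:
  moves:
    - [0.3, 0, 0, 0]
    - [0.6, 0, 0, 0]
    - [0.9, 0, 0, 0]
    - [1, 0, 0, 0]
    - [1, 0, 0, 0]

```text
time_s: 22.2
eef_pos: [0.4884, -0.1127, 0.0638]
tool_rot: [179.2, -1.6, 68.0]
force: [-6.0, -14.5, 3.6]
width: 0.0078
grasp_force: 7.0
```

```bash
python3 red.py | grep -A3 -E "case|top"
```

```text
case [-0.1221  0.0004  0.0638] rot [179.2  -1.6  68. ] F [ -6.  -14.5   3.6] w 0.0078 22.2
wrist pred [330. 407.]
scene pred [367. 221.]
  red [364 252   5   4  12] [365.8 253.6] [[363.5, 253.5], [366.0, 251.0], [368.0, 253.0], [365.5, 255.5]]
top pred [380. 224.]
  red [365 217   5   7  18] [366.8 220.1] [[364.5, 222.8000030517578], [367.0, 216.60000610351562], [369.20001220703125, 217.5], [366.70001220703125, 223.6999969482422]]
```

The body is pressing on the tab, so the tool has to lean back. The arm picked up its 2° tilt at the joint-6 limit, and the tilt then persisted. I'll use that limit on purpose, high up at azimuth ~60°, to get about 15° along the case's x.

```bash
python3 - <<'E'
from h import *
s=manip.sense(); p0=s["eef_pos"]
W=[(.475,-.15,.065),(.468,-.165,.10),(.465,-.165,.145),(.462,-.15,.19),(.458,-.13,.235),(.455,-.105,.28),(.45,-.08,.32),(.448,-.05,.36),(.445,-.03,.405),(.442,-.01,.45),(.44,.01,.495),(.44,.03,.54)]
rows([w+(s["tool_rot"][2],) for w in W])
E
```

```text
[-4.0, 0.1, -0.1, 0.0]
[-5.6, 0.1, -3.6, 0.0]
[-5.7, -0.2, -8.1, 0.0]
[-4.4, -1.1, -12.6, 0.0]
[-2.7, -2.2, -17.1, 0.0]
[-0.5, -3.4, -21.6, 0.0]
[1.6, -4.8, -25.6, 0.0]
[4.3, -6.1, -29.6, 0.0]
[6.0, -7.1, -34.1, 0.0]
[7.8, -8.1, -38.6, 0.0]
[9.6, -9.1, -43.1, 0.0]
[11.4, -9.8, -47.6, 0.0]
```

>>> jog_arm:
  moves:
    - [-4, 0.1, -0.1, 0]
    - [-5.6, 0.1, -3.6, 0]
    - [-5.7, -0.2, -8.1, 0]
    - [-4.4, -1.1, -12.6, 0]
    - [-2.7, -2.2, -17.1, 0]
    - [-0.5, -3.4, -21.6, 0]
    - [1.6, -4.8, -25.6, 0]
    - [4.3, -6.1, -29.6, 0]
    - [6, -7.1, -34.1, 0]
    - [7.8, -8.1, -38.6, 0]
    - [9.6, -9.1, -43.1, 0]
    - [11.4, -9.8, -47.6, 0]

```text
time_s: 23.55
eef_pos: [0.4282, 0.0249, 0.5446]
tool_rot: [179.2, -2.2, 68.6]
force: [1.9, 0.5, -0.4]
width: 0.0081
grasp_force: 0.0
```

```bash
python3 - <<'E'
from h import *
s=manip.sense(); print(s["eef_pos"],s["tool_rot"],s["joints"].round(0))
a=np.radians([10,16,22,28,34,40,46,52,58]); r=[.45]*9; z=[.58,.61,.63,.64,.65,.65,.65,.65,.65]
rows([(k*np.cos(t),k*np.sin(t),h,s["tool_rot"][2]) for k,t,h in zip(r,a,z)])
E
```

```text
[0.42817028 0.02493965 0.54456394] [179.15703191  -2.19008705  68.57176909] [ -8.   5.   3.  75.  -2.  97. -26.]
[5.5, -0.5, -3.5, 0.0]
[9.4, -3.2, -6.5, 0.0]
[13.0, -6.3, -8.5, 0.0]
[16.2, -9.7, -9.5, 0.0]
[19.1, -13.4, -10.5, 0.0]
[21.6, -17.4, -10.5, 0.0]
[23.6, -21.7, -10.5, 0.0]
[25.2, -26.1, -10.5, 0.0]
[26.3, -30.7, -10.5, 0.0]
```

>>> jog_arm:
  moves:
    - [4, -0.5, -3.5, 0]
    - [8, -2.7, -6.5, 0]
    - [12, -5.5, -9, 0]
    - [15.5, -9, -10, 0]
    - [18.5, -12.6, -11, 0]
    - [21, -16.5, -11, 0]
    - [23.3, -21, -11, 0]
    - [25, -25.5, -11, 0]
    - [26.3, -30, -11, 0]
    - [26.3, -30.7, -11, 0]

```text
time_s: 24.55
eef_pos: [0.2313, 0.3797, 0.645]
tool_rot: [179.2, -2.7, 69.1]
force: [-0.0, -0.9, -0.8]
width: 0.0079
grasp_force: 0.0
```

```bash
cat > tl.py <<'E'
from h import *
s=manip.sense(); R=Ro.from_euler("xyz",s["tool_rot"],degrees=True).as_matrix(); z=R[:,2]
print(s["eef_pos"],s["tool_rot"],s["joints"].round(0),"tilt",np.degrees(np.arccos(-z[2])).round(1),"az",np.degrees(np.arctan2(z[1],z[0])).round(0))
E
python3 tl.py
```

```text
[0.23134391 0.3796854  0.6449909 ] [179.20569826  -2.71977632  69.12330731] [-73.  10.  16.  54.  -3. 114. -79.] tilt 2.8 az 53.0
```

Joint 6 is at its limit. Now push up beyond reach and see how the tilt grows.

>>> jog_arm:
  moves:
    - [0, 0, -5, 0]
    - [0, 0, -10, 0]
    - [0, 0, -15, 0]
    - [0, 0, -20, 0]
    - [0, 0, -25, 0]
    - [0, 0, -30, 0]

```text
time_s: 25.15
eef_pos: [0.2222, 0.3538, 0.6684]
tool_rot: [178.5, -5.6, 68.5]
force: [0.1, 0.3, 0.6]
width: 0.0078
grasp_force: 0.0
```

```bash
python3 tl.py
```

```text
[0.2222398  0.35379215 0.66835032] [178.51627591  -5.62454957  68.53345505] [-80.   6.  24.  55.  -3. 114. -79.] tilt 5.8 az 54.0
```

>>> jog_arm:
  moves:
    - [1, 0, -5, 0]
    - [2, 0, -10, 0]
    - [3, 0, -15, 0]
    - [4, 0, -20, 0]
    - [5, 0, -25, 0]
    - [6, 0, -30, 0]
    - [6, 0, -35, 0]
    - [6, 0, -40, 0]

```text
time_s: 25.95
eef_pos: [0.2155, 0.3581, 0.6876]
tool_rot: [178.0, -8.5, 68.7]
force: [0.1, -0.7, 0.3]
width: 0.0082
grasp_force: 0.0
```

```bash
python3 tl.py
```

```text
[0.21547955 0.35808293 0.68759603] [177.98598172  -8.53945243  68.66815563] [-84.   6.  27.  53.  -3. 114. -80.] tilt 8.8 az 55.0
```

>>> jog_arm:
  moves:
    - [1, 0, -5, 0]
    - [2, 0, -10, 0]
    - [3, 0, -15, 0]
    - [4, 0, -20, 0]
    - [5, 0, -25, 0]
    - [6, 0, -30, 0]
    - [6, 0, -35, 0]
    - [6, 0, -40, 0]
    - [6, 0, -45, 0]
    - [6, 0, -50, 0]

```text
time_s: 26.95
eef_pos: [0.2022, 0.3504, 0.708]
tool_rot: [177.5, -11.5, 68.8]
force: [-0.2, -0.1, 1.6]
width: 0.0079
grasp_force: 0.0
```

>>> jog_arm:
  moves:
    - [1, 0, -5, 0]
    - [2, 0, -10, 0]
    - [3, 0, -15, 0]
    - [4, 0, -20, 0]
    - [5, 0, -25, 0]
    - [6, 0, -30, 0]
    - [6, 0, -35, 0]
    - [6, 0, -40, 0]
    - [6, 0, -45, 0]
    - [6, 0, -50, 0]

```text
time_s: 27.95
eef_pos: [0.1912, 0.3439, 0.7275]
tool_rot: [177.1, -14.4, 69.1]
force: [33.6, -20.1, 3.1]
width: 0.0079
grasp_force: 0.0
```

```bash
python3 tl.py
```

```text
[0.19121051 0.34388377 0.72748549] [177.1336222  -14.37416434  69.09901958] [-132.    3.   76.   51.   -4.  114.  -80.] tilt 14.7 az 58.0
```

>>> jog_arm:
  moves:
    - [0, 0, 0, 0]
    - [0, 0, 0, 0]

```text
time_s: 28.15
eef_pos: [0.1915, 0.3441, 0.7272]
tool_rot: [177.1, -14.3, 68.9]
force: [0.2, -0.3, 0.2]
width: 0.0076
grasp_force: 0.0
```

```bash
python3 tl.py; python3 - <<'E'
from h import *
s=manip.sense(); print(s["force"],s["qd"].round(0))
R=Ro.from_euler("xyz",s["tool_rot"],degrees=True).as_matrix()
a=np.radians([58,53,48,43,38,32,26,20,14,8]); 
for t,z,r in zip(a,[.71,.69,.67,.66,.65,.65,.64,.62,.6,.57],[.41,.42,.43,.44,.45,.45,.45,.45,.45,.45]):
    print((R.T@(np.array([r*np.cos(t),r*np.sin(t),z])-s["eef_pos"])*100).round(1).tolist())
E
```

```text
[0.19150421 0.34413001 0.72721107] [177.08739917 -14.32992262  68.87088951] [-132.    3.   76.   51.   -4.  114.  -80.] tilt 14.6 az 57.0
[ 0.18575836 -0.3472691   0.17325512] [ 1. -1.  1. -0.  0.  0.  0.]
[0.8, 2.2, 2.1]
[0.4, 5.8, 4.3]
[-0.3, 9.6, 6.3]
[-1.1, 13.4, 7.3]
[-2.3, 17.2, 8.3]
[-4.8, 21.2, 7.8]
[-8.0, 24.8, 8.2]
[-11.8, 28.0, 9.5]
[-15.8, 30.8, 10.7]
[-20.5, 33.2, 12.7]
```

>>> jog_arm:
  moves:
    - [0.8, 2.2, 2.1, 0]
    - [0.4, 5.8, 4.3, 0]
    - [-0.3, 9.6, 6.3, 0]
    - [-1.1, 13.4, 7.3, 0]
    - [-2.3, 17.2, 8.3, 0]
    - [-4.8, 21.2, 7.8, 0]
    - [-4.8, 21.2, 7.8, 0]

```text
time_s: 28.85
eef_pos: [0.3874, 0.2272, 0.6503]
tool_rot: [177.1, -14.3, 67.4]
force: [0.5, -1.1, 0.2]
width: 0.008
grasp_force: 0.0
```

```bash
python3 tl.py
```

```text
[0.38737716 0.22720572 0.65028112] [177.08646162 -14.29489865  67.44690542] [-87.   8.  76.  63. -18. 104. -42.] tilt 14.6 az 56.0
```

```bash
python3 - <<'E'
from h import *
s=manip.sense(); print(s["joints"].round(2))
R=Ro.from_euler("xyz",s["tool_rot"],degrees=True).as_matrix()
for t,z,r in zip(np.radians([26,21,16,11,6,1,-4,-9,-14,-18]),[.64,.625,.6,.57,.54,.51,.48,.45,.42,.39],[.45,.45,.45,.46,.47,.475,.48,.485,.49,.495]):
    print((R.T@(np.array([r*np.cos(t),r*np.sin(t),z])-s["eef_pos"])*100).round(1).tolist())
E
```

```text
[-87.49   8.23  75.53  62.69 -18.37 103.52 -41.94]
[-2.3, 2.7, 0.6]
[-5.3, 5.5, 1.5]
[-8.8, 8.0, 3.4]
[-12.1, 11.0, 5.8]
[-15.7, 13.8, 8.1]
[-19.8, 16.0, 10.3]
[-24.1, 17.8, 12.3]
[-28.7, 19.4, 14.4]
[-33.4, 20.6, 16.3]
[-37.3, 21.4, 18.5]
```

>>> jog_arm:
  moves:
    - [-2.3, 2.7, 0.6, 0]
    - [-5.3, 5.5, 1.5, 0]
    - [-8.8, 8, 3.4, 0]
    - [-12.1, 11, 5.8, 0]
    - [-15.7, 13.8, 8.1, 0]
    - [-19.8, 16, 10.3, 0]
    - [-19.8, 16, 10.3, 0]

```text
time_s: 29.55
eef_pos: [0.4735, 0.0148, 0.5064]
tool_rot: [177.4, -14.1, 67.9]
force: [-0.5, -1.1, 0.1]
width: 0.0077
grasp_force: 0.0
```

```bash
python3 tl.py
```

```text
[0.47351333 0.01484023 0.50639973] [177.42835264 -14.13826225  67.89713049] [-51.  13.  73.  83. -26.  90.  -2.] tilt 14.4 az 57.0
```

```bash
python3 - <<'E'
from h import *
incase(); crows([(-.05,0,.46),(-.10,0,.42),(-.15,0,.37),(-.19,0,.32),(-.2,0,.27),(-.2,0,.22),(-.2,0,.17),(-.2,0,.12),(-.2,0,.08)])
E
```

```text
case [-0.0091  0.0612  0.5064] rot [177.4 -14.1  67.9] F [-0.5 -1.1  0.1] w 0.0077 29.55
[-5.1, 6.0, 3.8]
[-10.9, 5.9, 6.4]
[-16.9, 5.8, 10.1]
[-22.0, 5.7, 13.9]
[-24.2, 5.5, 18.5]
[-25.5, 5.2, 23.4]
[-26.7, 5.0, 28.2]
[-27.9, 4.8, 33.1]
[-28.9, 4.6, 36.9]
```

>>> jog_arm:
  moves:
    - [-3, 3, 2, 0]
    - [-6, 6, 4, 0]
    - [-10.5, 5.9, 6.4, 0]
    - [-15, 5.8, 9, 0]
    - [-19, 5.7, 12, 0]
    - [-22.5, 5.6, 15, 0]
    - [-24.2, 5.5, 19, 0]
    - [-25.5, 5.2, 23.4, 0]
    - [-26.7, 5, 28, 0]
    - [-27.9, 4.8, 32.5, 0]
    - [-28.9, 4.6, 36, 0]
    - [-28.9, 4.6, 36.9, 0]

```text
time_s: 30.75
eef_pos: [0.4664, -0.1757, 0.08]
tool_rot: [177.5, -14.4, 68.8]
force: [0.6, 0.5, -0.1]
width: 0.008
grasp_force: 0.0
```

```bash
python3 tl.py; python3 red.py; python3 -c "
from h import *
crows([(-.19,0,.05),(-.185,0,.022),(-.15,0,.020),(-.13,0,.02),(-.11,0,.02)])"
```

```text
[ 0.4663581  -0.17568784  0.08002829] [177.49254741 -14.37497034  68.83392782] [ -2.  42.  47. 118. -61.  53.  64.] tilt 14.6 az 59.0
case [-0.1888 -0.0023  0.08  ] rot [177.5 -14.4  68.8] F [ 0.6  0.5 -0.1] w 0.008 30.75
wrist pred [326.  96.]
  red [ 304  138   28   41 1085] [317.7 157.8] [[304.0, 138.0], [331.0, 138.0], [331.0, 178.0], [304.0, 178.0]]
scene pred [367. 221.]
  red [351 205   9  14  53] [354.6 211.4] [[349.5, 217.39999389648438], [354.70001220703125, 203.39999389648438], [359.70001220703125, 205.1999969482422], [354.3999938964844, 219.3000030517578]]
top pred [380. 224.]
  red [363 216   5   7  20] [365.3 219.2] [[363.0, 222.0], [365.20001220703125, 215.39999389648438], [367.6000061035156, 216.1999969482422], [365.3999938964844, 222.8000030517578]]
  red [376 228   6   5  21] [378.6 230.1] [[375.3999938964844, 230.1999969482422], [376.79998779296875, 227.39999389648438], [382.0, 230.0], [380.6000061035156, 232.8000030517578]]
[-0.9, -0.7, 3.2]
[-1.1, -0.8, 6.1]
[2.2, -0.8, 7.1]
[4.2, -0.8, 7.6]
[6.1, -0.8, 8.1]
```

```bash
cat > st.py <<'E'
from lf import *
p=np.load("p.npy")
def P(v,t=.026,d=.05):
    q=latch(v[0],v[1]); dd=(q["tabend"]-q["bar"])/.044; lev=(q["tip"]-np.array([-.09,0,.085]))/.072
    return case2w(p,[q["bar"]+t*dd+np.array([-dd[2],0,dd[0]])*.002,np.array([-.09,0,.085])+d*lev+np.array([lev[2],0,-lev[0]])*.003])
def solve(obs,x0=(1.,-.4)):
    f=lambda v:np.concatenate([proj(c,P(v))[i]-o for c,i,o in obs]); r=least_squares(f,x0); q=latch(*r.x)
    print("lever,lean",r.x.round(2),"res",r.fun.round(1),"bar",q["bar"].round(4),"ax",q["ax"].round(4)); return r.x
if __name__=="__main__":
    cw=viewer.calibration("wrist")
    solve([(cs,0,(367,216)),(ct,0,(376.8,225.1)),(cs,1,(368.7,239.8))],(2,-.1))
    solve([(cs,0,(356.8,213.8)),(ct,0,(369.1,220.9)),(cs,1,(365.3,250.5))])
    solve([(cs,0,(354.6,211.4)),(ct,0,(365.3,219.2)),(ct,1,(378.6,230.1)),(cw,1,(317.7,157.8))])
E
python3 st.py
```

```text
lever,lean [ 1.95 -0.11] res [-0.5 -1.   2.  -2.2  1.2  0.1] bar [-0.1002  0.      0.1534] ax [-0.1067  0.      0.0917]
lever,lean [ 0.84 -0.38] res [ 0.7  0.8 -0.8 -0.6  0.7  2.1] bar [-0.0804  0.      0.1305] ax [-0.1034  0.      0.073 ]
lever,lean [ 0.83 -0.5 ] res [-0.   1.6 -0.6 -0.  -0.8 -0.1 -4.2  0.5] bar [-0.0737  0.      0.1274] ax [-0.1033  0.      0.0729]
```

The bar is still behind the lip, and the tilt is 14.6° in the right direction. Push the lever with the leaning fingers.

>>> jog_arm:
  moves:
    - [-0.9, -0.6, 3.2, 0]
    - [-1.1, -0.7, 6, 0]
    - [1, -0.8, 6.7, 0]
    - [2.2, -0.8, 7.1, 0]
    - [3.2, -0.8, 7.4, 0]
    - [4, -0.8, 7.6, 0]
    - [4, -0.8, 7.6, 0]

```text
time_s: 31.6
eef_pos: [0.4765, -0.1451, 0.018]
tool_rot: [176.7, -11.5, 67.9]
force: [-15.4, -30.1, -17.9]
width: 0.0076
grasp_force: 18.2
```

```bash
python3 red.py | grep -v "pred"; python3 -c "
from h import *
crows([(-.12,0,.02),(-.11,0,.02)])"
```

```text
case [-0.1566 -0.0005  0.018 ] rot [176.7 -11.5  67.9] F [-15.4 -30.1 -17.9] w 0.0076 31.6
  red [352 206   9  14  49] [355.6 212.3] [[350.0, 218.0], [356.79998779296875, 204.39999389648438], [361.20001220703125, 206.60000610351562], [354.3999938964844, 220.1999969482422]]
  red [366 216   4   5  13] [367.3 218.3] [[365.3999938964844, 219.8000030517578], [366.79998779296875, 215.60000610351562], [369.20001220703125, 216.39999389648438], [367.79998779296875, 220.60000610351562]]
[3.6, -0.1, 0.5]
[4.6, -0.1, 0.7]
```

The fingers ended up under the lever's end and pushed along it. Back off and press higher, on the outer face.

>>> jog_arm:
  moves:
    - [-3, 0, 0, 0]
    - [-6.5, 0, -0.5, 0]
    - [-6.5, 0, -3.5, 0]
    - [-6.5, 0, -5, 0]
    - [-6.5, 0, -5, 0]

```text
time_s: 32.25
eef_pos: [0.4572, -0.1936, 0.0548]
tool_rot: [176.6, -14.3, 69.0]
force: [-0.2, 0.5, 0.2]
width: 0.0076
grasp_force: 0.0
```

```bash
python3 tl.py; python3 red.py | grep -v "pred"; python3 -c "
from h import *
crows([(-.16,0,.055),(-.14,0,.052),(-.13,0,.05),(-.12,0,.048)])"
```

```text
[ 0.45718466 -0.19357738  0.05481316] [176.62923226 -14.27140751  69.01765297] [  2.  44.  45. 119. -65.  50.  70.] tilt 14.7 az 56.0
case [-0.2088 -0.0004  0.0548] rot [176.6 -14.3  69. ] F [-0.2  0.5  0.2] w 0.0076 32.25
  red [352 206  10  14  52] [355.9 212.3] [[350.0, 218.0], [356.79998779296875, 204.39999389648438], [361.6000061035156, 206.8000030517578], [354.79998779296875, 220.39999389648438]]
  red [363 245   8  10  44] [366.6 249.5] [[362.20001220703125, 246.8000030517578], [365.8999938964844, 244.39999389648438], [371.20001220703125, 252.1999969482422], [367.5, 254.6999969482422]]
  red [367 216   3   4   9] [367.9 217.7] [[366.0, 218.0], [368.0, 216.0], [369.5, 217.5], [367.5, 219.5]]
[4.6, 0.2, 0.8]
[6.4, 0.2, 1.6]
[7.3, 0.2, 2.1]
[8.3, 0.2, 2.5]
```

```bash
python3 st.py | tail -0; python3 - <<'E'
from st import *
solve([(cs,0,(355.9,212.3)),(ct,0,(367.9,218.5)),(cs,1,(366.6,249.5))])
crows([(-.175,0,.082),(-.165,0,.076),(-.15,0,.066),(-.141,0,.053),(-.133,0,.045),(-.123,0,.038),(-.113,0,.033)])
E
```

```text
lever,lean [ 1.13 -0.47] res [ 0.5  0.5 -1.   1.1  2.1  1.6] bar [-0.0784  0.      0.1327] ax [-0.1063  0.      0.0773]
[3.8, 0.3, -2.1]
[4.6, 0.3, -1.3]
[5.8, 0.3, 0.0]
[6.4, 0.2, 1.5]
[6.9, 0.2, 2.5]
[7.7, 0.1, 3.4]
[8.6, 0.1, 4.1]Exception ignored on flushing sys.stdout:
BrokenPipeError: [Errno 32] Broken pipe
```

Still hooked (bar at −0.078, 0.133). Sweep the lever down along its arc.

>>> jog_arm:
  moves:
    - [1.5, 0.2, -2.1, 0]
    - [3.8, 0.2, -2.1, 0]
    - [4.6, 0.2, -1.3, 0]
    - [5.8, 0.2, 0, 0]
    - [6.1, 0.2, 0.8, 0]
    - [6.4, 0.2, 1.5, 0]
    - [6.7, 0.2, 2.1, 0]
    - [6.9, 0.2, 2.5, 0]
    - [6.9, 0.2, 2.5, 0]

```text
time_s: 33.3
eef_pos: [0.4839, -0.1243, 0.0435]
tool_rot: [177.2, -14.3, 68.9]
force: [0.1, -0.4, 0.3]
width: 0.0083
grasp_force: 0.3
```

```bash
python3 red.py | grep -v "pred"; python3 -c "
from h import *
crows([(-.123,0,.038),(-.113,0,.033)])"
```

```text
case [-0.1346  0.0003  0.0435] rot [177.2 -14.3  68.9] F [ 0.1 -0.4  0.3] w 0.0083 33.3
  red [352 208  12  13  47] [357.6 213.6] [[350.70001220703125, 218.0], [360.6000061035156, 206.8000030517578], [363.6000061035156, 209.39999389648438], [353.70001220703125, 220.60000610351562]]
  red [367 218   5   7  22] [369.2 220.9] [[366.79998779296875, 223.60000610351562], [368.8999938964844, 217.3000030517578], [371.6000061035156, 218.1999969482422], [369.5, 224.5]]
[1.0, -0.0, 0.9]
[1.8, -0.1, 1.6]
```

>>> jog_arm:
  moves:
    - [0.5, 0, 0.5, 0]
    - [1, 0, 0.9, 0]
    - [1.4, 0, 1.3, 0]
    - [1.8, 0, 1.5, 0]
    - [1.8, 0, 1.5, 0]

```text
time_s: 33.95
eef_pos: [0.4929, -0.1028, 0.0337]
tool_rot: [177.2, -14.5, 69.1]
force: [0.4, -0.8, 0.3]
width: 0.0077
grasp_force: 0.0
```

```bash
python3 red.py | grep -v "pred"; python3 -c "
from h import *
crows([(-.113,0,.033),(-.107,0,.032),(-.102,0,.03)])"
```

```text
case [-0.1113 -0.0002  0.0337] rot [177.2 -14.5  69.1] F [ 0.4 -0.8  0.3] w 0.0077 33.95
[-0.1, -0.0, 0.1]
[0.5, -0.0, 0.3]
[0.9, -0.1, 0.7]
```

>>> jog_arm:
  moves:
    - [0.3, 0, 0.2, 0]
    - [0.5, 0, 0.3, 0]
    - [0.8, 0, 0.3, 0]
    - [0.8, 0, 0.3, 0]

```text
time_s: 34.5
eef_pos: [0.4959, -0.096, 0.0331]
tool_rot: [177.1, -14.4, 69.0]
force: [-0.1, -0.8, -0.4]
width: 0.0078
grasp_force: 0.0
```

```bash
python3 red.py | grep -v "pred"
```

```text
case [-0.1038 -0.0004  0.0331] rot [177.1 -14.4  69. ] F [-0.1 -0.8 -0.4] w 0.0078 34.5
```

>>> jog_arm:
  moves:
    - [-3, 0, 0, 0]
    - [-7, 0, 0, 0]
    - [-9, 0, -3, 0]
    - [-9, 0, -7, 0]
    - [-9, 0, -11, 0]
    - [-9, 0, -12, 0]

```text
time_s: 35.25
eef_pos: [0.4485, -0.2071, 0.1304]
tool_rot: [176.7, -14.2, 68.8]
force: [-0.2, -1.1, 0.0]
width: 0.0079
grasp_force: 0.0
```

```bash
python3 red.py
```

```text
case [-0.2246  0.0027  0.1304] rot [176.7 -14.2  68.8] F [-0.2 -1.1  0. ] w 0.0079 35.25
wrist pred [332.  47.]
  red [308   0  50   4 111] [337.7   0.8] [[308.0, 0.0], [357.0, 0.0], [357.0, 3.0], [308.0, 3.0]]
  red [311  69  20   3  35] [320.7  70.1] [[310.8999938964844, 70.30000305175781], [311.0, 68.5], [330.1000061035156, 70.0], [329.8999938964844, 71.80000305175781]]
scene pred [367. 221.]
  red [353 210  13  11  54] [359.4 215.1] [[351.79998779296875, 218.39999389648438], [363.79998779296875, 209.39999389648438], [366.1000061035156, 212.39999389648438], [354.1000061035156, 221.39999389648438]]
  red [354 244   3   7  15] [355. 247.] [[354.0, 244.0], [356.0, 244.0], [356.0, 250.0], [354.0, 250.0]]
top pred [380. 224.]
  red [365 219   4   6  15] [366.3 221.8] [[364.6000061035156, 223.89999389648438], [365.70001220703125, 218.5], [368.0, 219.0], [366.8999938964844, 224.39999389648438]]
  red [370 219   4   6  13] [371.8 221.5] [[369.6000061035156, 223.8000030517578], [372.20001220703125, 218.60000610351562], [373.79998779296875, 219.39999389648438], [371.20001220703125, 224.60000610351562]]
```

```bash
python3 - <<'E'
from st import *
solve([(cs,0,(359.4,215.1)),(ct,0,(369.2,221.7)),(cs,1,(355,247))],(.0,-.15))
s=manip.sense(); print(s["time_s"],s["force"])
t=viewer.capture("top"); o=cv2.imread("pics/top0.png")[:,:,::-1]
d=np.abs(t.astype(int)-o).max(2)
for n,(x,y) in dict(tape=(420,180),a=(257,172),pot=(217,214),blue=(237,194),red=(267,236)).items(): print(n,(d[y-12:y+12,x-12:x+12]>60).sum())
E
```

```text
lever,lean [-0.05 -0.17] res [-1.1  1.7  0.  -0.7 -0.9  1. ] bar [-0.0785  0.      0.1281] ax [-0.089  0.     0.067]
35.4 [-0.30488437  0.12947021 -0.10651785]
tape 0
a 0
pot 0
blue 0
red 0
```

Latched: the lever is at about 0, the bar is at its seat, and the bystanders haven't moved. Handing in.

```bash
python3 -c "
from rig import manip
print(manip.close_job())"
```

```text
the job is handed in; nothing more can be done
None
```

I packed the slab, shut the lid, hooked the loop and snapped the lever down, and handed the job in at about 35 s. The last camera fit put the lever near 0 and the bar at its seat, with no bystander moved; no verdict came back at hand-in, and the loop's stretch was not measured.

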